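Load live cells into the tester with self-closing tweezers

ROBOT

A 6-joint arm with a two-finger parallel gripper is mounted at the origin on the work surface. World frame = base frame: x ahead of the robot, y to its left, z up, the work surface at z = 0. Lengths are in m, angles in rad, forces in N, time in s.
With the tool pointing down it reaches from about 0.325 to 0.85 m from the base axis. Payload 4.4 kg.
Tool frame: the origin (TCP) lies where the fingers leave the gripper's body, on its centre line; the fingertips stand 97 mm ahead of it and the grasp point (between the pads) lies 78 mm ahead of it (robot.tips_ahead is the distance from the TCP to the fingertips, in m); z points along the fingers, y is the line along which they close (so a half turn about z gives the same grasp; the last joint's range is limited). The gripper opens to 94 mm and grips with 3 to 60 N. Pads are 16 mm wide; open, the fingers measure 119 mm over their backs; the gripper's body (75 mm by 177 mm) begins 78 mm behind the grasp point.
Start: joints at [-1.359, 0.207, 1.542, -0, 1.393, -0.15], TCP at [0.204, -0.538, 0.303] pointing down, gripper open.
Joint ranges: [-2.73, 2.73], [-0.86, 2.22], [0.23, 2.46], [-1.11, 4.25], [0.08, 2.63], [-2.82, 2.82]. Speed limits (rad/s): [2.79, 2.79, 3.14, 3.14, 3.14, 3.14].

INTERFACE

Orientations are given as a rotation vector (axis times angle).
In Python, from station import robot gives the robot as it stands.
- The arm moves only by the tool jog_arm, never from a script. Its argument "motion" is a list of rows, each a list of 5 numbers: the finger opening in mm, from 0 to 94, then the shift along the tool's x, y, z in units of 40 mm (1.0 is 40 mm), then the turn about the tool's z in units of 5 degrees (1.0 is 5 degrees). A call has exactly 10 rows; each row is the pose to reach, as a shift and turn from the pose commanded when the call began, along the tool's axes at that moment; what a row does not reach only later rows make up. A row lasts 1/12 s, in which the tool goes at most 41.7 mm and 7.16 degrees, less where a joint would pass 70% of its speed; a pose out of reach is approached as far as the arm can. A call with a gripper value outside its range is refused whole. The fingers move at their own pace and stop on an object; "force" is the grip in N (left out, the last holds). Time passes only in rows, so rows that repeat a pose let the fingers close, or fill a call up. It gives the time, the measured TCP pose, the force, the opening and the grip force at its end, in the units of the state.
- robot.state(): the state, without advancing time (a new reading comes with each control period).
- robot.get_image(name): name is "scene" or "top" or "wrist"; returns a dict with "image" (480x640x3 uint8, blue, green, red), "z_map" (480x640 float32, m along the optical axis (not along the pixel's ray), 0 where there is no reading), "fx", "fy", "cx", "cy" (pixels), "k1" (the pictures are not rectified: a ray, as slopes to the right and down, at radius r is drawn at 1 + k1 r^2 times it, then the intrinsics apply), "world_from_camera" (4x4, takes a point from camera to world coordinates). Camera axes: x right, y up, looking along -z (the intrinsics and any distortion apply to the point x, -y, -z); pixel columns grow to the right and rows downward; lengths in m; the calibration is good to about 2 mm. A picture is of the moment at which its call begins.
- robot.sign_off(): hands the job in; it is judged then, once.
The state is a dict: "t": time; "joint_pos": joint angles; "qd": joint speeds; "joint_torque": joint torques, N m; "tcp_pos": TCP position; "eef_rot": TCP orientation; "ft_force": force on the tool from outside, world axes, zero at the start; "ft_torque": the same for the moment, N m; "finger_gap": opening from 0.0 (shut) to 1.0 (fully open); "finger_force": force on a finger pad.
Only numpy, scipy, OpenCV 4.12 (cv2) and the standard library are available. Lean on these libraries where they do the work, as an engineer would, in place of code of your own. Each camera call takes 0.05 s, during which the arm holds its last target. There are 200 camera calls.

TASK

Swing the tester's contact lid all the way open, then use the self-closing tweezers to move every live cell from the black carrier into a well of the tester, one cell per well, standing upright on the well's floor. Hang the tweezers back in their stand and close the lid fully over the cells. The cells are live: never touch them with the bare gripper, never tip one over, and leave the other things on the bench alone.

Things in the scene. Friction and masses are not known exactly. Their poses are not given: they have to be found in the camera images.
- lid (a joint): hinge of the tester's contact lid, rad: 0 closed (level over the wells), grows as the handle is lifted, 1.75 fully open (10 degrees past upright, leaning away from the robot). Friction hinge, 3 to 4 N at the handle: it stays where it is left. The lid is a black bar 235 x 45 x 12 mm on two side arms; four brass probes under it stop 3 mm above seated cells.
- lid_handle (a point): centre of the lid's handle: a level round steel bar 12 mm thick, 92 mm long, parallel to the hinge and 130 mm from its axis (which lies at x 60 mm, z 97 mm of the tester, along y), 42 mm of free space between it and the lid's black bar (two stems join them, 84 mm apart). Lid closed: 97 mm up, on the robot's side.
- tester: cell tester, a grey block 130 x 240 x 35 mm fixed to the bench, four round wells in a row along its y, 50 mm apart. Origin at table level under the row's middle; -x is the front. It reaches from x -45 to +85 mm; hinge posts at x 62, y -116 and +116 mm are 110 mm tall. Wells: 36 mm wide, rims chamfered, 25 mm deep, flat floor 10 mm above the table.
- carrier: loose black plastic carrier, 136 x 136 x 34 mm, 0.9 kg, with 2 x 2 round sockets (centres at x, y = -32 or +32 mm) 35 mm wide, 28 mm deep, floor 6 mm above its underside. Origin at the centre of its underside. The cells stand upright in its sockets at the start; some sockets may be empty.
- stand_seat (a point): where the tweezers' origin is when they hang in the middle of their stand, 103 mm above the table. Fixed dark steel stand, 110 x 110 mm at the foot, centred under this point: two level rails along this point's y, 80 mm long, 26 mm wide, tops 100 mm above the table, a 40 mm wide slot between them, open above and at both ends.
- tweezers: self-closing insulated tweezers, black, 163 mm long, 0.15 kg, hanging jaws down in the stand. Origin on the pivot, z up the handles; handles and jaws move along y. The frame goes with the +y half: it tilts about x by half the jaw angle. Round the pivot a guard plate, 64 (x) x 30 (y) x 6 mm, rests on the stand's rails. Squeeze the handles together to open; let go and they grip.
- tweezer_handles (a point): point midway between the handles' finger rests, 48 mm above the pivot. The handles are two upright plates, 24 mm wide (x), 14 to 76 mm above the pivot; each has a rubber bulge outside, here, for the finger: over both 53 mm shut on nothing, 48 mm gripping a cell, 37 mm fully open. 35 N here does not open shut jaws or let a held cell go; fully open takes 44 N (use 60 N or more, there is a stop).
- tweezer_jaws (a point): point midway between the shut jaws, 75 mm below the pivot. Each jaw is a shallow upright V, hollow inward, from 63 to 87 mm below the pivot, 31 mm wide (x). Gripping a cell they are parallel and press with 26 N, less when the handles are squeezed. Fully open there are about 9 mm between each jaw and a centred cell, and the jaws reach 36 mm either side along y.
- tweezer_arm (a joint): angle between the two halves of the tweezers, rad: 0 shut on nothing, 0.10 gripping a 32 mm cell, 0.34 fully open.
- well0 (a point): centre of the floor of the tester's well 0 (at y = -75 mm of the tester), where the origin of a seated cell belongs; 25 mm below the well's rim.
- well1 (a point): centre of the floor of the tester's well 1 (at y = -25 mm of the tester), where the origin of a seated cell belongs; 25 mm below the well's rim.
- well2 (a point): centre of the floor of the tester's well 2 (at y = 25 mm of the tester), where the origin of a seated cell belongs; 25 mm below the well's rim.
- well3 (a point): centre of the floor of the tester's well 3 (at y = 75 mm of the tester), where the origin of a seated cell belongs; 25 mm below the well's rim.
- cell0: live steel battery cell, a cylinder 32 mm across and 70 mm tall, about 0.14 kg, standing upright in the carrier, None if absent. Origin at the centre of its underside, z along its axis. Must only be touched with the tweezers.
- cell1: live steel battery cell, a cylinder 32 mm across and 70 mm tall, about 0.14 kg, standing upright in the carrier, None if absent. Origin at the centre of its underside, z along its axis. Must only be touched with the tweezers.
- cell2: live steel battery cell, a cylinder 32 mm across and 70 mm tall, about 0.14 kg, standing upright in the carrier, None if absent. Origin at the centre of its underside, z along its axis. Must only be touched with the tweezers.
- cell3: live steel battery cell, a cylinder 32 mm across and 70 mm tall, about 0.14 kg, standing upright in the carrier, None if absent. Origin at the centre of its underside, z along its axis. Must only be touched with the tweezers.
- tape: not part of the job, leave alone: roll of amber tape lying flat, 90 mm across, 24 mm high; origin at the centre of its underside.
- screwdriver: not part of the job, leave alone: screwdriver with black handle, 190 mm long, lying; origin at the centre of its underside.
- multimeter: not part of the job, leave alone: black multimeter lying flat, 170 x 82 x 40 mm; origin at the centre of its underside.
- dish: not part of the job, leave alone: steel dish of bolts, 110 mm across, 24 mm high; origin at the centre of its underside.
- cartridge: not part of the job, leave alone: white sealant cartridge lying, 50 mm thick, 290 mm long with its nozzle; origin at the centre of its underside.
- busbar: not part of the job, leave alone: copper bar lying flat, 200 x 30 x 5 mm; origin at the centre of its underside.
- board: not part of the job, leave alone: green circuit board lying flat, 160 x 60 x 14 mm; origin at the centre of its underside.

How it is judged:
By the outcome, as a careful person would: the job done as asked, in the order asked, and still so for the second after the job is handed in, with the robot touching nothing.
Of cell0, cell1, cell2, cell3 only 3 to 4 are there at a start; the rules pass over those that are not, and their reading is None.
At some moment in a run one of carrier may be knocked a few centimetres aside while the robot is not near it.
It also fails if it takes over 210 s, if anything falls off the work surface, if the arm or the gripper's body presses on something with over 40 N, if the wrist force passes 120 N, or if a joint passes its speed limit or range.

## Working session

There is one attempt and no reset: what is moved stays moved. The work goes in short steps, Python scripts to look and compute and a tool call to move; the robot and the scene stay as the last step left them, time stands still between calls to the robot, and variables do not carry over. Pictures are saved under pics/ and viewed, at most 14 in all, crops included, and the job is handed in when it is done.

Besides the shell and the picture viewer there is one more tool, called as name(argument=value, ...), one argument or row to a line, values as JSON. jog_arm: Moves the arm, as the interface text tells. Its arguments: {"type":"object","properties":{"motion":{"type":"array"},"force":{"type":"number"}},"required":["motion"]}

```bash
ls; mkdir -p pics; cat > h.py <<'E'
import numpy as np, cv2
from station import robot
from scipy.spatial.transform import Rotation as R
def grab(n,f=None):
    d=robot.get_image(n)
    if f: cv2.imwrite('pics/'+f,d['image'])
    return d
def ray(d,u,v):
    K=np.array([[d['fx'],0,d['cx']],[0,d['fy'],d['cy']],[0,0,1.]])
    p=cv2.undistortPoints(np.array([[[u,v]]],float),K,np.array([d['k1'],0,0,0,0]))[0,0] if False else None
    x=(u-d['cx'])/d['fx'];y=(v-d['cy'])/d['fy']
    a,b=x,y
    for _ in range(30):
        s=1+d['k1']*(a*a+b*b); a,b=x/s,y/s
    M=d['world_from_camera']
    return M[:3,3],M[:3,:3]@np.array([a,-b,-1.])
def onz(d,u,v,z):
    o,r=ray(d,u,v); return o+r*(z-o[2])/r[2]
def pt(d,u,v):
    o,r=ray(d,u,v); return o+r*d['z_map'][int(v),int(u)]
def cloud(d):
    v,u=np.mgrid[0:480,0:640]
    x=(u-d['cx'])/d['fx'];y=(v-d['cy'])/d['fy'];a,b=x,y
    for _ in range(30):
        s=1+d['k1']*(a*a+b*b); a,b=x/s,y/s
    z=d['z_map']; c=np.stack([a*z,-b*z,-z],-1)
    M=d['world_from_camera']; P=c@M[:3,:3].T+M[:3,3]; P[z==0]=np.nan; return P
E
python3 - <<'E'
from h import *
np.set_printoptions(precision=4,suppress=True)
for n in ('top','scene'):
    d=grab(n,n+'0.png'); print(n,d['fx'],d['cx'],d['cy'],d['k1']);print(d['world_from_camera'])
    np.save(n+'0.npy',d,allow_pickle=True)
print(robot.state())
E
```

```text
pics
top 473.1304971677216 317.02670385179977 239.26195564246348 -0.06056314664788858
[[-0.0251  0.9762 -0.2155  0.2195]
 [-0.9997 -0.0256  0.0006  0.0014]
 [-0.005   0.2154  0.9765  1.6648]
 [ 0.      0.      0.      1.    ]]
scene 535.0752139477472 317.63321741655767 236.26839400816908 -0.005452935018849806
[[-0.874  -0.3717  0.3129  0.9763]
 [ 0.4859 -0.6764  0.5536  0.7606]
 [ 0.0059  0.6359  0.7717  1.2058]
 [ 0.      0.      0.      1.    ]]
{'t': 0.1, 'joint_pos': array([-1.3595,  0.2073,  1.5428, -0.    ,  1.3935, -0.1505]), 'qd': array([ 0.0007, -0.001 , -0.0026,  0.0005,  0.0002, -0.0006]), 'joint_torque': array([  0.0001, -37.1864, -28.2294,   0.07  ,   0.0312,  -0.0001]), 'tcp_pos': array([ 0.2034, -0.5373,  0.3016]), 'eef_rot': array([-3.0884, -0.5649,  0.0001]), 'ft_force': array([-0.0275, -0.0621, -0.3605]), 'ft_torque': array([-0.0297,  0.0327, -0.0322]), 'finger_force': 0.0, 'finger_gap': 1.002096563333003}
```

View pics/top0.png

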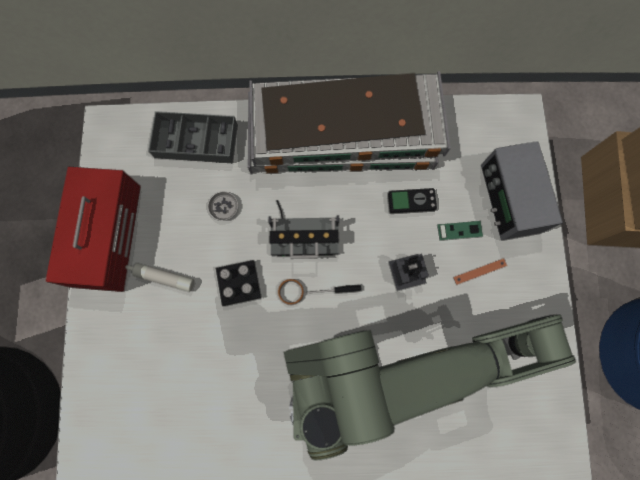

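View pics/scene0.png

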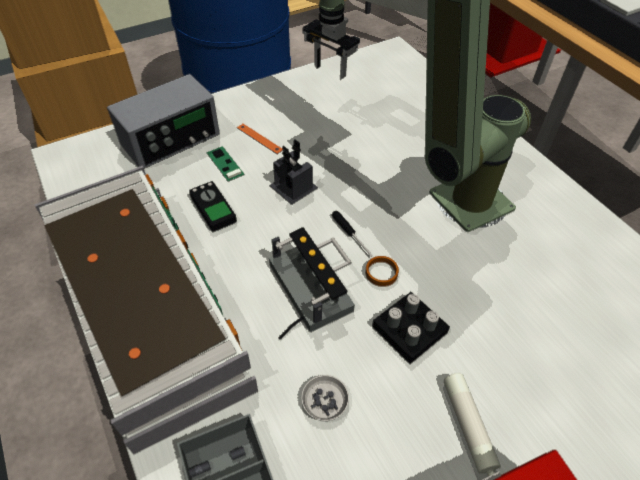

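Top: carrier with four cells at about (238,282), tester at (303,240), stand with tweezers at (410,270), tape (292,291), screwdriver just in front of the lid's handle (305,265).

```bash
python3 - <<'E'
from h import *
np.set_printoptions(precision=4,suppress=True)
t=np.load('top0.npy',allow_pickle=True).item(); s=np.load('scene0.npy',allow_pickle=True).item()
def crop(d,x,y,w,h): return cv2.resize(d['image'][y:y+h,x:x+w],(400,300),interpolation=cv2.INTER_CUBIC)
cv2.imwrite('pics/c1.png',np.vstack([np.hstack([crop(t,250,195,100,75),crop(t,375,240,80,60)]),np.hstack([crop(s,260,210,120,90),crop(s,250,130,100,75)])]))
for n,d in (('top',t),('scene',s)):
    P=cloud(d); 
    flat=(np.abs(P[...,2])<0.02)
    print(n,'table',np.nanmedian(P[...,2][flat]),np.nanstd(P[...,2][flat]))
    # cells: height 0.06..0.09 near carrier
    reg=(P[...,0]>.2)&(P[...,0]<.55)&(P[...,1]>.1)&(P[...,1]<.4)
    m=((P[...,2]>.066)&(P[...,2]<.09)&reg).astype(np.uint8)
    k,l,st,c=cv2.connectedComponentsWithStats(m)
    for i in range(1,k):
        if st[i,4]>10: print('cell?',st[i,4],c[i],np.nanmedian(P[l==i],0),onz(d,*c[i],.076))
E
```

```text
top table 0.0008228878918494775 0.004291910699717724
cell? 70 [243.4429 270.0286] [0.4696 0.2539 0.0739] [0.4696 0.2531 0.076 ]
cell? 69 [225. 274.] [0.4577 0.3158 0.0753] [0.4575 0.3159 0.076 ]
cell? 73 [246.726  288.3425] [0.4077 0.2409 0.0754] [0.4069 0.2416 0.076 ]
cell? 77 [228.1169 292.5065] [0.3955 0.3044 0.0761] [0.3943 0.3044 0.076 ]
scene table 0.0006733613052556375 0.003833349078433028
cell? 131 [412.5344 299.9695] [0.4107 0.2441 0.075 ] [0.4107 0.2442 0.076 ]
cell? 140 [394.4 314.1] [0.4728 0.2554 0.0747] [0.4734 0.2562 0.076 ]
cell? 142 [431.6408 317.2535] [0.399  0.3071 0.0744] [0.3989 0.3074 0.076 ]
cell? 142 [413.2676 331.8873] [0.4614 0.3184 0.0747] [0.4617 0.3188 0.076 ]
```

View pics/c1.png

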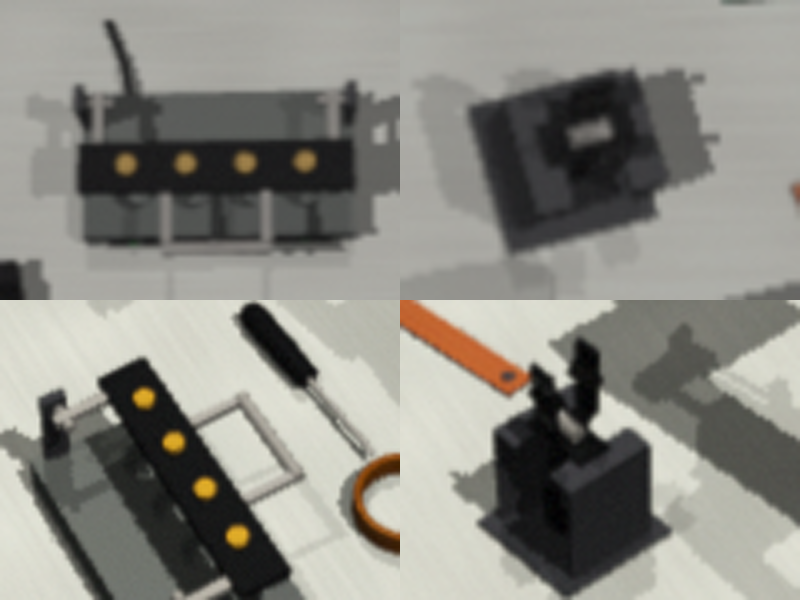

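Crop: lid bar with four brass dots; the handle hangs out in front of the tester (free). Tweezers hang in the stand with handles apart along the slot. Now fit poses.

```bash
python3 - <<'E'
from h import *
np.set_printoptions(precision=4,suppress=True)
for n in ('top','scene'):
    d=np.load(n+'0.npy',allow_pickle=True).item(); P=cloud(d)
    hsv=cv2.cvtColor(d['image'],cv2.COLOR_BGR2HSV)
    reg=(P[...,0]>.4)&(P[...,0]<.7)&(P[...,1]>-.1)&(P[...,1]<.2)&(P[...,2]>.07)
    m=((hsv[...,1]>110)&(hsv[...,0]>8)&(hsv[...,0]<32)&reg).astype(np.uint8)
    k,l,st,c=cv2.connectedComponentsWithStats(m)
    C=[]
    for i in range(1,k):
        if st[i,4]>8: C.append(onz(d,*c[i],.104)); print(n,'probe',st[i,4],c[i],np.nanmedian(P[l==i],0),C[-1])
    C=np.array(C); C=C[np.argsort(C[:,1])]; 
    f=np.polyfit([-75,-25,25,75],C[:,:2],1); print('centre',f[1],'dir',f[0]*1000, 'yaw',np.degrees(np.arctan2(-f[0][0],f[0][1])))
    # stand
    reg=(P[...,0]>.35)&(P[...,0]<.6)&(P[...,1]>-.4)&(P[...,1]<-.12)
    for lo,hi in ((.085,.103),(.104,.125),(.13,.2)):
        q=P[reg&(P[...,2]>lo)&(P[...,2]<hi)]
        if len(q)<5: continue
        r=cv2.minAreaRect(q[:,:2].astype(np.float32)*1000); print(n,'stand',lo,len(q),r,np.median(q,0))
    q=P[reg&(P[...,2]>.095)&(P[...,2]<.103)]
    import numpy.linalg as L
    # handle
    reg=(P[...,2]>.08)&(P[...,2]<.115)&(P[...,0]>.33)&(P[...,0]<.6)&(P[...,1]>-.1)&(P[...,1]<.2)
    q=P[reg&(hsv[...,2]>110)&(hsv[...,1]<60)]
    print(n,'steel',len(q)); 
    if len(q):
        mn=q[:,0].min(); b=q[q[:,0]<mn+.02]; print(mn,np.median(b,0),b[:,1].min(),b[:,1].max())
E
```

```text
top probe 26 [281.  235.5] [0.5767 0.1213 0.1172] [0.5801 0.1221 0.104 ]
top probe 25 [295.96 235.4 ] [0.5766 0.0708 0.1169] [0.5791 0.0714 0.104 ]
top probe 27 [310.7778 235.2963] [0.5758 0.0205 0.1156] [0.5782 0.0213 0.104 ]
top probe 26 [325.8077 234.8077] [ 0.5749 -0.0299  0.1182] [ 0.5785 -0.0296  0.104 ]
centre [0.579  0.0463] dir [0.0114 1.0108] yaw -0.6464639738737086
top stand 0.085 258 ((458.3990478515625, -313.6923828125), (80.53263092041016, 93.58349609375), 13.19242000579834) [ 0.4532 -0.2929  0.0997]
top stand 0.104 172 ((456.35186767578125, -312.1067810058594), (77.53700256347656, 91.02190399169922), 12.759239196777344) [ 0.4616 -0.3055  0.1076]
top stand 0.13 92 ((460.0784912109375, -313.400390625), (50.91733932495117, 25.956457138061523), 12.85593032836914) [ 0.461  -0.3109  0.1595]
top steel 81
0.49815366512620574 [0.5024 0.0437 0.1118] 0.0020938147836158556 0.08886131385298139
scene probe 50 [302.78 239.16] [ 0.5741 -0.0299  0.1143] [ 0.5689 -0.0401  0.104 ]
scene probe 53 [311.6792 252.3585] [0.5747 0.0186 0.1144] [0.5694 0.0102 0.104 ]
scene probe 56 [321.1429 266.1071] [0.5747 0.0691 0.116 ] [0.5696 0.0607 0.104 ]
scene probe 58 [330.8621 280.5   ] [0.5746 0.1188 0.1162] [0.5701 0.1113 0.104 ]
centre [0.5695 0.0355] dir [0.0075 1.0094] yaw -0.4230684402540985
scene stand 0.085 285 ((459.404296875, -316.63067626953125), (83.03043365478516, 100.7841567993164), 14.202125549316406) [ 0.4621 -0.2843  0.099 ]
scene stand 0.104 160 ((460.6600341796875, -312.2866516113281), (69.51382446289062, 91.61055755615234), 18.150732040405273) [ 0.4608 -0.3058  0.1092]
scene stand 0.13 202 ((459.8478088378906, -315.75146484375), (57.05268096923828, 28.650524139404297), 14.32739543914795) [ 0.4523 -0.3118  0.1567]
scene steel 239
0.4970568078600616 [0.5074 0.0483 0.1121] -0.004239886704439755 0.09143602819535046
```

```bash
cat >> h.py <<'E'
def to(x,y,z,yaw):
    s=robot.state(); M=R.from_rotvec(s['eef_rot']).as_matrix()
    cy=np.degrees(np.arctan2(M[1,0],M[0,0]))
    u=M.T@(np.array([x,y,z])-s['tcp_pos'])/.04
    print('t%.1f'%s['t'],'now',s['tcp_pos'].round(4),'yaw%.2f'%cy,'ft',s['ft_force'].round(1),'gap%.1f'%(s['finger_gap']*94),'| units',u.round(3),'turn %.3f'%(((cy-yaw+180)%360-180)/5))
E
python3 -c "
from h import *
to(.5045,.0455,.32,90.5)"
```

```text
t0.1 now [ 0.2034 -0.5373  0.3016] yaw20.73 ft [-0.  -0.1 -0.4] gap94.2 | units [ 12.197 -10.962  -0.434] turn -13.954
```

jog_arm(
  motion=[
    [94,0.2,-0.2,0,-0.2],
    [94,0.8,-0.7,-0.1,-0.8],
    [94,1.5,-1.35,-0.2,-1.8],
    [94,2.3,-2.1,-0.3,-2.8],
    [94,3.1,-2.8,-0.4,-3.8],
    [94,3.9,-3.5,-0.43,-4.8],
    [94,4.7,-4.2,-0.43,-5.8],
    [94,5.4,-4.85,-0.43,-6.5],
    [94,5.9,-5.3,-0.43,-6.9],
    [94,6.1,-5.5,-0.43,-7],
  ],
  force=20,
)

```text
t: 0.93
tcp_pos: [0.3546, -0.2416, 0.3195]
eef_rot: [-2.772, -1.476, -0.002]
ft_force: [0.3, 0.4, -0.2]
finger_gap: 1.0
finger_force: 0.0
```

```bash
python3 -c "
from h import *
to(.5045,.0455,.32,90.5)"
```

```text
t0.9 now [ 0.3546 -0.2416  0.3195] yaw56.07 ft [ 0.3  0.4 -0.2] gap94.0 | units [ 8.047e+00 -8.960e-01  2.000e-03] turn -6.885
```

jog_arm(
  motion=[
    [90,0.2,0,0,-0.2],
    [80,0.9,-0.1,0,-0.8],
    [70,1.9,-0.2,0,-1.8],
    [60,2.9,-0.35,0,-2.8],
    [50,3.9,-0.45,0,-3.8],
    [44,4.9,-0.55,0,-4.8],
    [44,5.9,-0.66,0,-5.6],
    [44,6.9,-0.77,0,-6.4],
    [44,7.7,-0.86,0,-6.8],
    [44,8.05,-0.9,0,-6.9],
  ],
)

```text
t: 1.77
tcp_pos: [0.5069, 0.043, 0.3196]
eef_rot: [-2.213, -2.23, -0.001]
ft_force: [-0.3, -0.3, 0.5]
finger_gap: 0.469
finger_force: 0.0
```

```bash
python3 -c "
from h import *
to(.5045,.0455,.184,90.5)
d=grab('wrist','w1.png');np.save('w1.npy',d,allow_pickle=True);print(d['world_from_camera'].round(3))"
```

```text
t1.8 now [0.5069 0.043  0.3196] yaw90.44 ft [-0.3 -0.3  0.5] gap44.1 | units [ 0.059 -0.062  3.39 ] turn -0.011
[[ 1.    -0.007 -0.002  0.506]
 [ 0.008  0.962  0.272  0.122]
 [ 0.    -0.272  0.962  0.401]
 [ 0.     0.     0.     1.   ]]
```

View pics/w1.png

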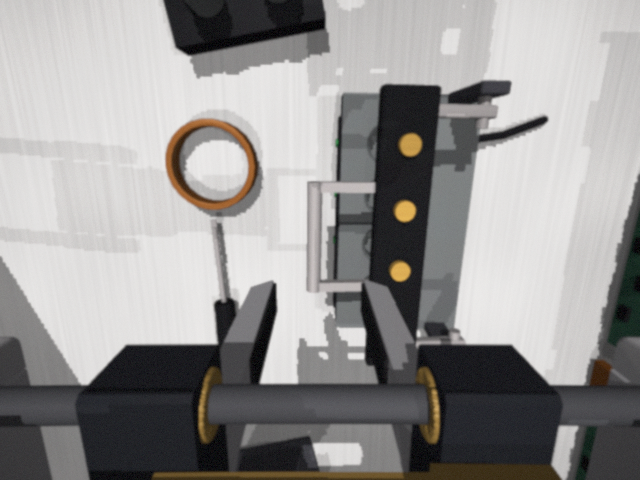

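Wrist view: handle bar at column ~313, rows 183–290; brass dots at (411,145), (404,211), (400,271); fingers in the bottom half.

```bash
python3 -c "
from h import *
d=np.load('w1.npy',allow_pickle=True).item()
P=cloud(d)
for v in (190,210,236,260,285):
  print(v,P[v,308:320][:,[0,1,2]].mean(0).round(4), onz(d,313.5,v,.106).round(4))
for u,v in ((411,145),(404.5,211),(400,271)): print(P[v,int(u)].round(4),onz(d,u,v,.117).round(4))
print(P[100,411],P[330,395])
"
```

```text
190 [0.5029 0.0847 0.1134] [0.5029 0.0837 0.106 ]
210 [0.503  0.0689 0.1134] [0.5029 0.0676 0.106 ]
236 [0.5031 0.0478 0.1135] [0.503  0.0458 0.106 ]
260 [0.5032 0.0274 0.1133] [0.5031 0.025  0.106 ]
285 [0.5033 0.0053 0.1132] [0.5032 0.0024 0.106 ]
[0.5752 0.1189 0.117 ] [0.5752 0.1189 0.117 ]
[0.5734 0.0695 0.1179] [0.574  0.0693 0.117 ]
[0.5738 0.0197 0.117 ] [0.5738 0.0197 0.117 ]
[0.57407751 0.15049785 0.11107668] [0.53628823 0.05218531 0.27388657]
```

jog_arm(
  motion=[
    [44,0.05,-0.1,0.1,0],
    [44,0.05,-0.1,0.5,0],
    [44,0.05,-0.1,1.1,0],
    [44,0.05,-0.1,1.8,0],
    [44,0.05,-0.1,2.5,0],
    [44,0.05,-0.1,3.0,0],
    [44,0.05,-0.1,3.25,0],
    [44,0.05,-0.1,3.36,0],
    [44,0.05,-0.1,3.36,0],
    [20,0.05,-0.1,3.36,0],
  ],
  force=20,
)

```text
t: 2.65
tcp_pos: [0.5021, 0.042, 0.1865]
eef_rot: [2.217, 2.224, 0.002]
ft_force: [-0.0, 0.2, 0.7]
finger_gap: 0.428
finger_force: 0.0
```

jog_arm(
  motion=[
    [0,0,0,0,0],
    [0,0,0,0,0],
    [0,0,0,0,0],
    [0,0,0,0,0],
    [0,0,0,0,0],
    [0,0,0,0,0],
    [0,0,0,0,0],
    [0,0,0,0,0],
    [0,0,0,0,0],
    [0,0,0,0,0],
  ],
  force=20,
)

```text
t: 3.48
tcp_pos: [0.5027, 0.0427, 0.1862]
eef_rot: [2.215, 2.224, 0.004]
ft_force: [5.1, 1.1, 0.6]
finger_gap: 0.122
finger_force: 20.0
```

```bash
python3 -c "
from h import *
to(.5045,.0455,.184,90.5)
# arc
s=robot.state()['tcp_pos']; h=np.array([.6335,.097]); b=np.array([s[0],s[2]-.078])
r=b-h; a0=np.arctan2(r[1],-r[0]); L=np.hypot(*r); print(a0,L)
for a in np.linspace(a0,1.77,21)[1:]:
  p=h+.13*np.array([-np.cos(a),np.sin(a)]); q=(p-(h+.13*np.array([-np.cos(a0),np.sin(a0)])))/.04; print('%.2f y%.2f z%.2f'%(a,q[0],-q[1]),end='; ')
"
```

```text
t3.5 now [0.5027 0.0427 0.1862] yaw90.22 ft [5.1 1.1 0.6] gap11.4 | units [0.07  0.044 0.056] turn -0.055
0.08567802058867945 0.13125097961117244
0.17 y0.03 z-0.27; 0.25 y0.09 z-0.54; 0.34 y0.17 z-0.80; 0.42 y0.27 z-1.05; 0.51 y0.40 z-1.30; 0.59 y0.54 z-1.53; 0.68 y0.70 z-1.75; 0.76 y0.88 z-1.96; 0.84 y1.08 z-2.15; 0.93 y1.29 z-2.32; 1.01 y1.52 z-2.48; 1.10 y1.75 z-2.61; 1.18 y2.00 z-2.73; 1.26 y2.26 z-2.82; 1.35 y2.52 z-2.89; 1.43 y2.79 z-2.94; 1.52 y3.06 z-2.97; 1.60 y3.34 z-2.97; 1.69 y3.61 z-2.95; 1.77 y3.88 z-2.91;
```

jog_arm(
  motion=[
    [0,0,0.03,-0.27,0],
    [0,0,0.09,-0.54,0],
    [0,0,0.17,-0.8,0],
    [0,0,0.27,-1.05,0],
    [0,0,0.4,-1.3,0],
    [0,0,0.54,-1.53,0],
    [0,0,0.7,-1.75,0],
    [0,0,0.88,-1.96,0],
    [0,0,1.08,-2.15,0],
    [0,0,1.29,-2.32,0],
  ],
  force=20,
)

```text
t: 4.32
tcp_pos: [0.5495, 0.0424, 0.2755]
eef_rot: [-2.211, -2.22, 0.016]
ft_force: [-5.8, -1.3, -0.3]
finger_gap: 0.122
finger_force: 20.0
```

jog_arm(
  motion=[
    [0,0,0.23,-0.16,0],
    [0,0,0.46,-0.29,0],
    [0,0,0.71,-0.41,0],
    [0,0,0.97,-0.5,0],
    [0,0,1.23,-0.57,0],
    [0,0,1.5,-0.62,0],
    [0,0,1.77,-0.65,0],
    [0,0,2.05,-0.65,0],
    [0,0,2.32,-0.63,0],
    [0,0,2.6,-0.6,0],
  ],
)

```text
t: 5.15
tcp_pos: [0.6553, 0.0418, 0.3019]
eef_rot: [-2.216, -2.223, 0.012]
ft_force: [-2.9, -3.6, 0.2]
finger_gap: 0.124
finger_force: 20.0
```

jog_arm(
  motion=[
    [0,0,0.05,0,0],
    [0,0,0.08,0,0],
    [0,0,0.08,0,0],
    [0,0,0.08,0,0],
    [20,0,0.0,0,0],
    [30,0,0.0,0,0],
    [40,0,0.0,0,0],
    [44,0,0.0,0,0],
    [44,0,0,0,0],
    [44,0,0,-0.2,0],
  ],
)

```text
t: 5.98
tcp_pos: [0.6561, 0.0435, 0.3081]
eef_rot: [-2.214, -2.224, 0.005]
ft_force: [-0.5, 0.1, -0.9]
finger_gap: 0.464
finger_force: 0.0
```

```bash
python3 -c "
from h import *
to(.47,.045,.42,90.5)"
```

```text
t6.0 now [0.6561 0.0435 0.3081] yaw90.24 ft [-0.5  0.1 -0.9] gap43.6 | units [ 0.058 -4.664 -2.776] turn -0.052
```

jog_arm(
  motion=[
    [44,0,0,-0.2,0],
    [44,0,0,-0.7,0],
    [44,0,0,-1.4,0],
    [44,0,-0.3,-2.1,0],
    [44,0,-0.8,-2.6,0],
    [44,0,-1.5,-2.8,0],
    [60,0,-2.0,-2.8,0],
    [80,0,-2.3,-2.8,0],
    [94,0,-2.4,-2.8,0],
    [94,0,-2.4,-2.8,0],
  ],
)

```text
t: 6.82
tcp_pos: [0.5606, 0.043, 0.4238]
eef_rot: [2.216, 2.225, 0.002]
ft_force: [0.0, 0.8, 0.5]
finger_gap: 0.712
finger_force: 0.0
```

```bash
python3 -c "
from h import *
to(.46,-.313,.33,103.5)
d=grab('wrist','w2.png');np.save('w2.npy',d,allow_pickle=True);print(d['world_from_camera'].round(3))
d=grab('scene');np.save('s2.npy',d,allow_pickle=True)"
```

```text
t6.8 now [0.5606 0.043  0.4238] yaw90.24 ft [0.  0.8 0.5] gap67.0 | units [-8.89  -2.557  2.339] turn -2.653
[[ 1.    -0.003 -0.003  0.56 ]
 [ 0.004  0.962  0.272  0.122]
 [ 0.002 -0.272  0.962  0.505]
 [ 0.     0.     0.     1.   ]]
```

View pics/w2.png

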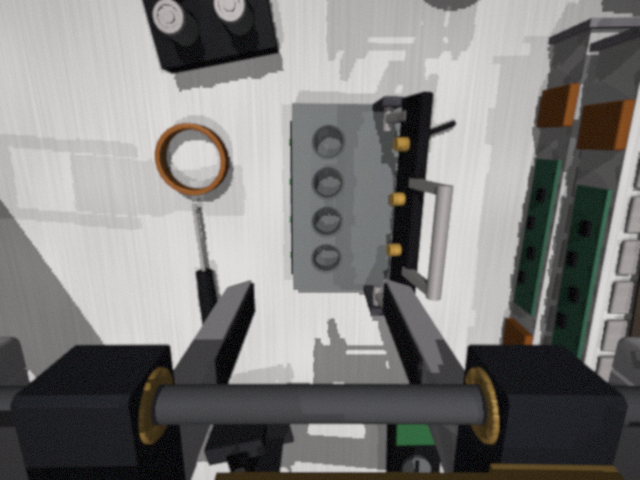

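Wells at (328,141), (328,182), (327,220), (327,257); the lid is open, leaning back. Fit the rims.

```bash
python3 - <<'E'
from h import *
d=np.load('w2.npy',allow_pickle=True).item(); P=cloud(d); g=cv2.cvtColor(d['image'],cv2.COLOR_BGR2GRAY)
out=[]
for u,v in ((328,141),(328,182),(327,220),(327,257)):
    a,b=u-22,v-22
    sub=P[b:b+44,a:a+44,2]; m=(sub<.032).astype(np.uint8)
    k,l,st,c=cv2.connectedComponentsWithStats(m); i=l[22,22]
    cn=max(cv2.findContours((l==i).astype(np.uint8),cv2.RETR_EXTERNAL,cv2.CHAIN_APPROX_NONE)[0],key=len)
    w=np.array([onz(d,p[0][0]+a,p[0][1]+b,.033)[:2]*1000 for p in cn],np.float32)
    e=cv2.fitEllipse(w); print(i,len(cn),e); out.append(e[0])
o=np.array(out); f=np.polyfit([75,25,-25,-75],o,1); print(f)
# block outline
q=P[(P[...,2]>.031)&(P[...,2]<.039)&(P[...,0]>.5)&(P[...,0]<.7)&(P[...,1]>-.12)&(P[...,1]<.2)]
print(cv2.minAreaRect(q[:,:2].astype(np.float32)*1000), np.median(q[:,2]))
x=q[:,0];y=q[:,1]
print(np.percentile(x,[.5,99.5]),np.percentile(y,[.5,99.5]))
E
```

```text
4 100 ((573.3600463867188, 118.81491088867188), (35.607818603515625, 35.81382751464844), 78.01739501953125)
2 94 ((572.9271850585938, 69.00025177001953), (35.99018859863281, 36.2264518737793), 92.29387664794922)
3 92 ((572.5006103515625, 19.32990074157715), (35.39055633544922, 35.64199447631836), 75.58078002929688)
3 83 ((572.0076904296875, -30.7266902923584), (35.51230239868164, 35.64190673828125), 63.46482849121094)
[[8.96728516e-03 9.96590309e-01]
 [5.72698883e+02 4.41045933e+01]]
((592.6873168945312, 43.981109619140625), (240.8649444580078, 130.13772583007812), 89.537109375) 0.03455817788951521
[0.5283236  0.65668403] [-0.07440657  0.16312301]
```

jog_arm(
  motion=[
    [94,-0.3,-0.1,0.1,-0.2],
    [94,-0.9,-0.3,0.3,-0.5],
    [94,-1.8,-0.6,0.6,-0.9],
    [94,-2.8,-0.9,0.9,-1.3],
    [94,-3.8,-1.2,1.2,-1.7],
    [94,-4.8,-1.5,1.5,-2.1],
    [94,-5.8,-1.8,1.8,-2.4],
    [94,-6.8,-2.1,2.1,-2.6],
    [94,-7.7,-2.3,2.25,-2.65],
    [94,-8.5,-2.5,2.3,-2.65],
  ],
)

```text
t: 7.75
tcp_pos: [0.4615, -0.2998, 0.3282]
eef_rot: [-1.944, -2.464, -0.0]
ft_force: [0.1, 0.2, -0.2]
finger_gap: 0.999
finger_force: 0.0
```

```bash
python3 -c "
from h import *
to(.46,-.313,.33,103.5)
d=grab('wrist','w3.png');np.save('w3.npy',d,allow_pickle=True);print(d['world_from_camera'].round(3))"
```

```text
t7.8 now [ 0.4615 -0.2998  0.3282] yaw103.45 ft [ 0.1  0.2 -0.2] gap93.9 | units [-0.313 -0.114 -0.045] turn -0.011
[[ 0.973 -0.224 -0.061  0.443]
 [ 0.233  0.936  0.263 -0.223]
 [-0.002 -0.27   0.963  0.41 ]
 [ 0.     0.     0.     1.   ]]
```

View pics/w3.png

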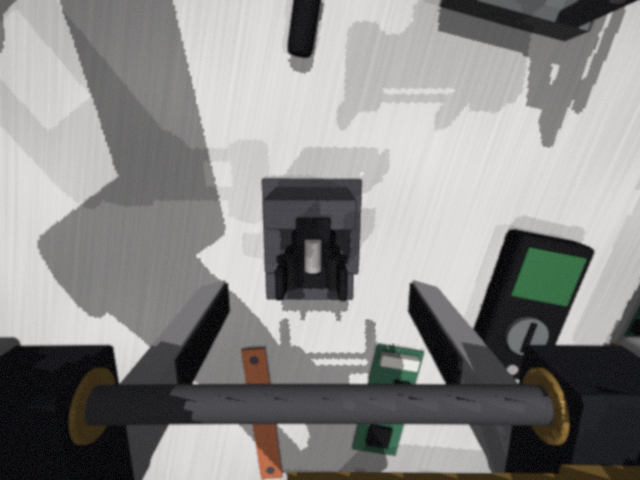

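Tweezers' handles at about (282,265) and (344,265), stand rails left/right columns... slot aligned with the image. Measure.

```bash
python3 - <<'E'
from h import *
d=np.load('w3.npy',allow_pickle=True).item(); P=cloud(d)
reg=(P[...,0]>.38)&(P[...,0]<.54)&(P[...,1]>-.40)&(P[...,1]<-.23)
for lo,hi in ((.09,.103),(.105,.125),(.125,.145),(.145,.158),(.158,.17),(.172,.2)):
    q=P[reg&(P[...,2]>lo)&(P[...,2]<hi)]
    if len(q)<8: continue
    print(lo,len(q),cv2.minAreaRect(q[:,:2].astype(np.float32)*1000),q[:,2].max())
m=reg&(P[...,2]>.172)
k,l,st,c=cv2.connectedComponentsWithStats(m.astype(np.uint8))
for i in range(1,k): print(st[i],P[l==i].mean(0))
q=P[reg&(P[...,2]>-.01)&(P[...,2]<.02)]
E
```

```text
0.09 3458 ((456.5174560546875, -316.2651672363281), (80.16934204101562, 91.81367492675781), 13.095890998840332) 0.10293535645394564
0.105 1938 ((459.5293273925781, -315.4522705078125), (42.05332946777344, 62.3951301574707), 12.880260467529297) 0.12473900863581705
0.125 140 ((457.01947021484375, -306.60870361328125), (48.30436706542969, 5.334740161895752), 12.901338577270508) 0.14492722120482127
0.145 841 ((459.6864013671875, -315.800048828125), (52.60635757446289, 24.775617599487305), 13.146676063537598) 0.15798380775673787
0.158 254 ((459.7606201171875, -315.0538330078125), (49.425865173339844, 23.06698226928711), 13.107115745544434) 0.16991323436813632
0.172 630 ((459.7409973144531, -315.5690002441406), (49.42913818359375, 23.946792602539062), 13.095026969909668) 0.17945292684655664
[275 266  10  35 320] [ 0.43887146 -0.31978964  0.17667913]
[338 266  10  35 310] [ 0.48034865 -0.30969484  0.17672252]
[    0   280   640   200 65219] [ 0.45727971 -0.27951294  0.33369208]
```

```bash
python3 -c "
from h import *
to(.4597,-.3157,.229,103.1)"
```

```text
t7.8 now [ 0.4599 -0.3059  0.3281] yaw103.13 ft [-0.5 -3.2 -0.4] gap93.9 | units [-0.23  -0.049  2.477] turn 0.007
```

jog_arm(
  motion=[
    [94,0,0,0,0],
    [94,0,0,0,0],
    [94,0,0,0.2,0],
    [94,0,0,0.5,0],
    [94,0,0,0.8,0],
    [94,0,0,1.0,0],
    [94,0,0,1.0,0],
    [94,0,0,1.0,0],
    [94,0,0,1.0,0],
    [94,0,0,1.0,0],
  ],
)

```text
t: 8.63
tcp_pos: [0.4627, -0.2976, 0.291]
eef_rot: [1.944, 2.466, -0.0]
ft_force: [1.3, 0.3, -0.7]
finger_gap: 0.998
finger_force: 0.0
```

```bash
python3 -c "
from h import *
to(.4597,-.3157,.229,103.1)"
```

```text
t8.6 now [ 0.4627 -0.2976  0.291 ] yaw103.49 ft [ 1.3  0.3 -0.7] gap93.8 | units [-0.421 -0.181  1.549] turn 0.079
```

jog_arm(
  motion=[
    [94,-0.1,-0.05,0.0,0],
    [94,-0.25,-0.11,0.1,0.08],
    [94,-0.38,-0.16,0.3,0.08],
    [94,-0.42,-0.18,0.6,0.08],
    [94,-0.42,-0.18,0.9,0.08],
    [94,-0.42,-0.18,1.2,0.08],
    [94,-0.42,-0.18,1.4,0.08],
    [94,-0.42,-0.18,1.5,0.08],
    [94,-0.42,-0.18,1.55,0.08],
    [94,-0.42,-0.18,1.55,0.08],
  ],
)

```text
t: 9.47
tcp_pos: [0.4592, -0.3152, 0.2276]
eef_rot: [-1.953, -2.459, -0.0]
ft_force: [0.1, -0.8, -0.2]
finger_gap: 0.998
finger_force: 0.0
```

```bash
python3 -c "
from h import *
to(.4597,-.3157,.229,103.1)"
```

```text
t9.5 now [ 0.4592 -0.3152  0.2276] yaw103.10 ft [ 0.1 -0.8 -0.2] gap93.8 | units [-0.015  0.01  -0.035] turn -0.001
```

Good. Close at 28 N.

jog_arm(
  motion=[
    [50,0,0,0,0],
    [50,0,0,0,0],
    [45,0,0,0,0],
    [45,0,0,0,0],
    [40,0,0,0,0],
    [30,0,0,0,0],
    [0,0,0,0,0],
    [0,0,0,0,0],
    [0,0,0,0,0],
    [0,0,0,0,0],
  ],
  force=28,
)

```text
t: 10.3
tcp_pos: [0.4594, -0.3155, 0.2284]
eef_rot: [1.954, 2.46, 0.0]
ft_force: [-0.1, -0.5, 1.0]
finger_gap: 0.548
finger_force: 28.0
```

```bash
python3 -c "
from h import *
to(.4597,-.3157,.229,103.1)"
```

```text
t10.3 now [ 0.4594 -0.3155  0.2284] yaw103.08 ft [-0.1 -0.5  1. ] gap51.5 | units [-0.007  0.007 -0.015] turn -0.004
```

jog_arm(
  motion=[
    [0,0,0,-0.1,0],
    [0,0,0,-0.35,0],
    [0,0,0,-0.8,0],
    [0,0,0,-1.4,0],
    [0,0,0,-2.1,0],
    [0,0,0,-2.8,0],
    [0,0,0,-3.4,0],
    [0,0,0,-3.9,0],
    [0,0,0,-4.15,0],
    [0,0,0,-4.2,0],
  ],
)

```text
t: 11.13
tcp_pos: [0.4598, -0.316, 0.3995]
eef_rot: [1.951, 2.456, -0.001]
ft_force: [0.1, -0.0, -1.8]
finger_gap: 0.548
finger_force: 28.0
```

```bash
cat >> h.py <<'E'
def cells():
    C=[]
    for n in ('top','scene'):
        d=grab(n); P=cloud(d)
        reg=(P[...,0]>.25)&(P[...,0]<.56)&(P[...,1]>.16)&(P[...,1]<.45)
        m=((P[...,2]>.068)&(P[...,2]<.09)&reg).astype(np.uint8)
        k,l,st,c=cv2.connectedComponentsWithStats(m)
        for i in range(1,k):
            if st[i,4]>10: print(n,st[i,4],np.nanmedian(P[l==i],0).round(4),onz(d,*c[i],.076).round(4))
        reg=(P[...,0]>.25)&(P[...,0]<.58)&(P[...,1]>.13)&(P[...,1]<.45)
        q=P[reg&(P[...,2]>.029)&(P[...,2]<.039)]
        print(cv2.minAreaRect(q[:,:2].astype(np.float32)*1000))
E
python3 -c "
from h import *
cells()
to(.4712,.2547,.40,100.8)"
```

```text
top 74 [0.4698 0.2529 0.0751] [0.4697 0.253  0.076 ]
top 66 [0.4577 0.316  0.0763] [0.4573 0.3161 0.076 ]
top 73 [0.4077 0.241  0.0758] [0.4069 0.2418 0.076 ]
top 72 [0.3959 0.305  0.0751] [0.3948 0.3049 0.076 ]
((430.1239013671875, 264.03656005859375), (188.8250274658203, 347.6394348144531), 23.56144905090332)
scene 125 [0.4095 0.2432 0.0753] [0.4098 0.244  0.076 ]
scene 131 [0.4717 0.2553 0.0748] [0.4728 0.2557 0.076 ]
scene 136 [0.3975 0.3064 0.0748] [0.3983 0.3069 0.076 ]
scene 133 [0.4611 0.3175 0.075 ] [0.461  0.3182 0.076 ]
((429.7760314941406, 256.0094909667969), (198.66664123535156, 338.5682067871094), 23.75016212463379)
t11.2 now [ 0.4592 -0.3154  0.3961] yaw103.08 ft [-0.2  1.3 -2.9] gap52.0 | units [13.815  3.518 -0.097] turn 0.455
```

jog_arm(
  motion=[
    [0,0.15,0.04,-0.1,0],
    [0,0.6,0.15,-0.1,0],
    [0,1.3,0.33,-0.1,0],
    [0,2.1,0.53,-0.1,0.1],
    [0,2.9,0.74,-0.1,0.2],
    [0,3.7,0.94,-0.1,0.3],
    [0,4.5,1.15,-0.1,0.4],
    [0,5.3,1.35,-0.1,0.45],
    [0,6.1,1.55,-0.1,0.45],
    [0,6.9,1.76,-0.1,0.45],
  ],
)

```text
t: 12.07
tcp_pos: [0.4642, -0.0287, 0.3986]
eef_rot: [-2.0, -2.419, 0.002]
ft_force: [1.0, 0.4, -0.7]
finger_gap: 0.553
finger_force: 28.0
```

jog_arm(
  motion=[
    [0,0.8,0.2,0,0],
    [0,1.6,0.4,0,0],
    [0,2.4,0.6,0,0],
    [0,3.2,0.8,0,0],
    [0,4.0,1.0,0,0],
    [0,4.8,1.2,0,0],
    [0,5.5,1.4,0,0],
    [0,6.1,1.56,0,0],
    [0,6.6,1.68,0,0],
    [0,6.8,1.73,0,0],
  ],
)

```text
t: 12.9
tcp_pos: [0.481, 0.252, 0.3982]
eef_rot: [-1.996, -2.422, 0.004]
ft_force: [-0.5, -0.6, -1.4]
finger_gap: 0.554
finger_force: 28.0
```

```bash
python3 -c "
from h import *
to(.4712,.2547,.40,100.8)
d=grab('wrist','w4.png');np.save('w4.npy',d,allow_pickle=True);print(d['world_from_camera'].round(3))"
```

```text
t12.9 now [0.481  0.252  0.3982] yaw101.01 ft [-0.5 -0.6 -1.4] gap52.0 | units [ 0.114 -0.228 -0.043] turn 0.041
[[ 0.982 -0.185 -0.048  0.466]
 [ 0.191  0.944  0.267  0.329]
 [-0.004 -0.272  0.962  0.48 ]
 [ 0.     0.     0.     1.   ]]
```

View pics/w4.png

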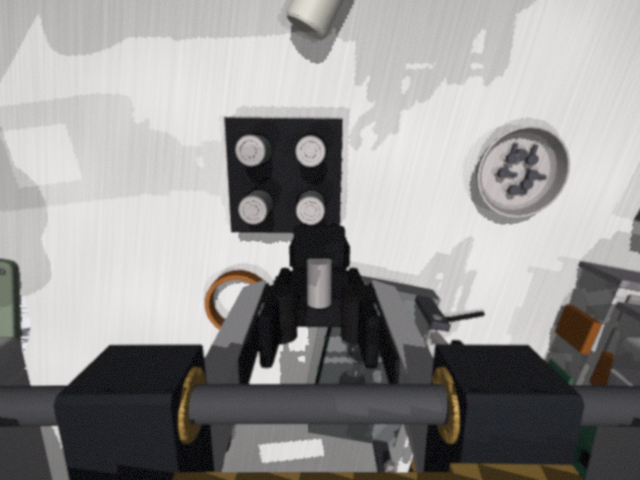

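Cells' tops at (251,149), (310,150), (254,208), (310,209); shut jaws at (320,240).

```bash
cat >> h.py <<'E'
def wcells(d,lo=.071,hi=.082):
    P=cloud(d); m=((P[...,2]>lo)&(P[...,2]<hi)).astype(np.uint8); m[330:]=0
    k,l,st,c=cv2.connectedComponentsWithStats(m)
    for i in range(1,k):
        if st[i,4]>150:
            q=P[l==i]; h=cv2.findContours((l==i).astype(np.uint8),cv2.RETR_EXTERNAL,cv2.CHAIN_APPROX_NONE)[0][0][:,0]
            w=np.array([onz(d,a,b,.076)[:2]*1000 for a,b in h],np.float32)
            print('wcell',st[i,4],c[i].round(0),np.round(cv2.minEnclosingCircle(w)[0],1),np.round(cv2.fitEllipse(w)[:2],1).tolist(),np.median(q[:,2]).round(4))
    return P
E
python3 -c "
from h import *
d=np.load('w4.npy',allow_pickle=True).item(); P=wcells(d)
q=P[(P[...,2]>.029)&(P[...,2]<.039)&(P[...,0]<.56)&(P[...,1]>.15)]
print(cv2.minAreaRect(q[:,:2].astype(np.float32)*1000))
to(.4712,.2547,.40,100.8)
"
```

```text
wcell 723 [250. 150.] [396.1 304.9] [[396.1, 305.0], [30.4, 31.1]] 0.0746
wcell 718 [310. 151.] [458.2 316.3] [[458.2, 316.3], [30.6, 30.8]] 0.0745
wcell 642 [253. 209.] [407.6 242.8] [[407.5, 242.7], [30.7, 31.3]] 0.0746
wcell 638 [310. 210.] [469.7 254.3] [[469.7, 254.3], [30.7, 31.0]] 0.0745
((432.7806396484375, 296.6071472167969), (160.96145629882812, 329.7890319824219), 17.751821517944336)
t12.9 now [0.4812 0.252  0.3984] yaw101.03 ft [-0.1  1.8 -2.2] gap51.4 | units [ 0.114 -0.233 -0.039] turn 0.045
```

```bash
python3 -c "
from h import *
d=np.load('w4.npy',allow_pickle=True).item(); P=cloud(d)
M=d['world_from_camera']; 
s=np.array([.481,.252,.3982]); a=np.radians(101.02); X=np.array([np.cos(a),np.sin(a)]);Y=np.array([np.sin(a),-np.cos(a)])
for v in range(225,330,8):
  r=[]
  for u in range(255,385):
    p=P[v,u]
    if .17<p[2]<.34: r.append(((p[:2]-s[:2])@X,(p[:2]-s[:2])@Y,p[2]-s[2]))
  r=np.array(r)
  if len(r): print(v,len(r),'x',np.median(r[:,0]).round(4),'y %.4f %.4f'%(r[:,1].min(),r[:,1].max()),'z',np.median(r[:,2]).round(4))
"
```

```text
225 15 x 0.0137 y -0.0129 0.0133 z -0.2063
233 52 x 0.0279 y -0.0150 0.0142 z -0.1226
241 57 x 0.0231 y -0.0209 0.0203 z -0.123
249 61 x 0.0183 y -0.0214 0.0209 z -0.1231
257 61 x 0.0134 y -0.0215 0.0211 z -0.123
265 61 x 0.0087 y -0.0216 0.0212 z -0.1226
273 81 x 0.0074 y -0.0211 0.0211 z -0.1125
281 105 x 0.0037 y -0.0303 0.0298 z -0.11
289 128 x 0.0112 y -0.0312 0.0317 z -0.0805
297 129 x 0.0095 y -0.0293 0.0301 z -0.0751
305 130 x 0.0071 y -0.0279 0.0285 z -0.0716
313 97 x 0.0012 y -0.0273 0.0272 z -0.0756
321 90 x -0.0036 y -0.0260 0.0259 z -0.0768
329 46 x -0.0047 y -0.0185 0.0259 z -0.0712
```

jog_arm(
  motion=[
    [0,0.02,-0.05,0,0.05],
    [0,0.08,-0.15,0.1,0.08],
    [0,0.13,-0.25,0.4,0.08],
    [0,0.13,-0.28,0.8,0.08],
    [0,0.13,-0.28,1.2,0.08],
    [0,0.13,-0.28,1.5,0.08],
    [0,0.13,-0.28,1.6,0.08],
    [0,0.13,-0.28,1.6,0.08],
    [0,0.13,-0.28,1.6,0.08],
    [0,0.13,-0.28,1.6,0.08],
  ],
  force=60,
)

```text
t: 13.78
tcp_pos: [0.4709, 0.2524, 0.3374]
eef_rot: [2.01, 2.413, 0.003]
ft_force: [0.0, -0.2, -1.1]
finger_gap: 0.371
finger_force: 60.0
```

```bash
python3 -c "
from h import *
to(.4697,.2542,.261,100.6)"
```

```text
t13.8 now [0.4709 0.2524 0.3374] yaw100.40 ft [ 0.  -0.2 -1.1] gap34.9 | units [ 0.049 -0.024  1.91 ] turn -0.039
```

jog_arm(
  motion=[
    [0,0.05,-0.02,0.1,0],
    [0,0.05,-0.02,0.3,0],
    [0,0.05,-0.02,0.6,0],
    [0,0.05,-0.02,0.9,0],
    [0,0.05,-0.02,1.2,0],
    [0,0.05,-0.02,1.5,0],
    [0,0.05,-0.02,1.7,0],
    [0,0.05,-0.02,1.85,0],
    [0,0.05,-0.02,1.91,0],
    [0,0.05,-0.02,1.91,0],
  ],
  force=60,
)

```text
t: 14.62
tcp_pos: [0.4689, 0.2542, 0.259]
eef_rot: [-2.01, -2.414, 0.002]
ft_force: [1.0, 0.2, -1.5]
finger_gap: 0.368
finger_force: 60.0
```

jog_arm(
  motion=[
    [0,0,0,0,0],
    [0,0,0,0,0],
    [0,0,0,0,0],
    [0,0,0,0,0],
    [0,0,0,0,0],
    [0,0,0,0,0],
    [0,0,0,0,0],
    [0,0,0,0,0],
    [0,0,0,0,0],
    [0,0,0,0,0],
  ],
  force=25,
)

```text
t: 15.45
tcp_pos: [0.4691, 0.2543, 0.2598]
eef_rot: [-2.01, -2.414, 0.0]
ft_force: [-0.7, -0.4, -3.6]
finger_gap: 0.503
finger_force: 25.0
```

```bash
python3 -c "
from h import *
to(.4697,.2542,.261,100.6)
d=grab('wrist','w5.png')"
```

```text
t15.4 now [0.4691 0.2543 0.2598] yaw100.43 ft [-0.7 -0.4 -3.6] gap47.3 | units [-0.004  0.014 -0.029] turn -0.034
```

View pics/w5.png

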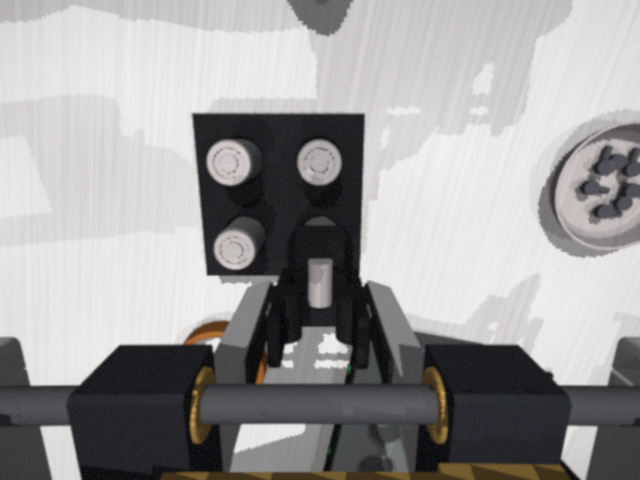

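jog_arm(
  motion=[
    [0,0,0,-0.1,0],
    [0,0,0,-0.3,0],
    [0,0,0,-0.6,0],
    [0,0,0,-1.0,0],
    [0,0,0,-1.4,0],
    [0,0,0,-1.8,0],
    [0,0,0,-2.2,0],
    [0,0,0,-2.5,0],
    [0,0,0,-2.65,0],
    [0,0,0,-2.7,0],
  ],
  force=25,
)

```text
t: 16.33
tcp_pos: [0.4697, 0.2545, 0.3701]
eef_rot: [2.009, 2.413, 0.005]
ft_force: [0.3, -0.0, -3.6]
finger_gap: 0.504
finger_force: 25.0
```

```bash
python3 -c "
from h import *
to(.5720,-.0307,.366,89.5)"
```

```text
t16.3 now [0.4697 0.2545 0.3701] yaw100.43 ft [ 0.3 -0.  -3.6] gap47.4 | units [-7.475  1.224  0.102] turn 2.186
```

jog_arm(
  motion=[
    [0,-0.2,0.03,0,0.1],
    [0,-0.7,0.11,0,0.3],
    [0,-1.5,0.25,0,0.6],
    [0,-2.4,0.39,0,1.0],
    [0,-3.3,0.54,0,1.3],
    [0,-4.2,0.69,0,1.6],
    [0,-5.1,0.84,0,1.9],
    [0,-5.9,0.97,0,2.1],
    [0,-6.6,1.08,0,2.18],
    [0,-7.0,1.15,0,2.18],
  ],
  force=25,
)

```text
t: 17.17
tcp_pos: [0.5652, -0.0167, 0.3661]
eef_rot: [-2.234, -2.207, 0.005]
ft_force: [-0.3, -0.6, -2.3]
finger_gap: 0.503
finger_force: 25.0
```

jog_arm(
  motion=[
    [0,-0.2,0.04,0.0,0],
    [0,-0.35,0.06,0.1,0],
    [0,-0.43,0.07,0.3,0],
    [0,-0.45,0.08,0.5,0],
    [0,-0.45,0.08,0.7,0],
    [0,-0.45,0.08,0.9,0],
    [0,-0.45,0.08,1.0,0],
    [0,-0.45,0.08,1.0,0],
    [0,-0.45,0.08,1.0,0],
    [0,-0.45,0.08,1.0,0],
  ],
)

```text
t: 18.0
tcp_pos: [0.5684, -0.0305, 0.3283]
eef_rot: [2.229, 2.212, 0.001]
ft_force: [-0.4, 0.5, -2.3]
finger_gap: 0.507
finger_force: 25.0
```

```bash
python3 -c "
from h import *
to(.5720,-.0307,.264,89.5)
d=grab('wrist','w6.png');np.save('w6.npy',d,allow_pickle=True)"
```

```text
t18.0 now [ 0.5684 -0.0305  0.3283] yaw89.56 ft [-0.4  0.5 -2.3] gap47.6 | units [-0.003  0.09   1.609] turn 0.012
```

View pics/w6.png

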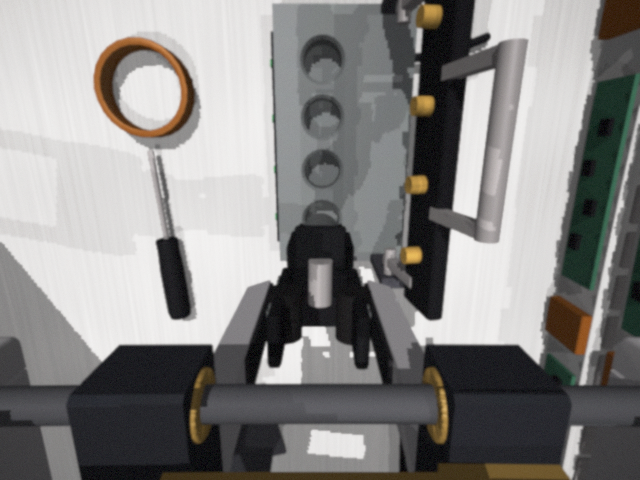

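Three wells visible at (322,59), (322,117), (321,168), the held cell above the fourth. Refit as a check, then descend part way.

```bash
cat >> h.py <<'E'
def wells(d,pts):
    P=cloud(d)
    for u,v in pts:
        a,b=u-28,v-28
        m=(P[max(b,0):b+56,a:a+56,2]<.032).astype(np.uint8); k,l,st,c=cv2.connectedComponentsWithStats(m); i=l[v-max(b,0),28]
        cn=max(cv2.findContours((l==i).astype(np.uint8),cv2.RETR_EXTERNAL,cv2.CHAIN_APPROX_NONE)[0],key=len)
        w=np.array([onz(d,p[0][0]+a,p[0][1]+max(b,0),.033)[:2]*1000 for p in cn],np.float32); print('well',np.round(cv2.fitEllipse(w)[:2],1).tolist())
E
python3 -c "
from h import *
d=np.load('w6.npy',allow_pickle=True).item(); wells(d,((322,59),(322,117),(321,168)))"
```

```text
well [[573.2, 118.9], [35.8, 36.2]]
well [[572.8, 69.3], [35.7, 36.9]]
well [[572.3, 19.0], [35.5, 36.4]]
```

jog_arm(
  motion=[
    [0,0,0.05,0,0],
    [0,0,0.09,0.1,0],
    [0,0,0.09,0.25,0],
    [0,0,0.09,0.4,0],
    [0,0,0.09,0.55,0],
    [0,0,0.09,0.7,0],
    [0,0,0.09,0.78,0],
    [0,0,0.09,0.8,0],
    [0,0,0.09,0.8,0],
    [0,0,0.09,0.8,0],
  ],
  force=25,
)

```text
t: 18.88
tcp_pos: [0.5719, -0.0309, 0.296]
eef_rot: [2.23, 2.212, 0.0]
ft_force: [-0.4, 0.9, -1.8]
finger_gap: 0.504
finger_force: 25.0
```

```bash
python3 -c "
from h import *
to(.5720,-.0307,.264,89.5)"
```

```text
t18.9 now [ 0.5719 -0.0309  0.296 ] yaw89.53 ft [-0.4  0.9 -1.8] gap47.4 | units [0.004 0.003 0.801] turn 0.006
```

Excellent. Descend gently.

jog_arm(
  motion=[
    [0,0,0,0.08,0],
    [0,0,0,0.18,0],
    [0,0,0,0.28,0],
    [0,0,0,0.38,0],
    [0,0,0,0.48,0],
    [0,0,0,0.58,0],
    [0,0,0,0.66,0],
    [0,0,0,0.72,0],
    [0,0,0,0.75,0],
    [0,0,0,0.75,0],
  ],
  force=25,
)

```text
t: 19.72
tcp_pos: [0.5716, -0.0308, 0.2654]
eef_rot: [-2.23, -2.212, 0.001]
ft_force: [0.1, -0.2, -2.6]
finger_gap: 0.503
finger_force: 25.0
```

```bash
python3 -c "
from h import *
to(.5720,-.0307,.264,89.5)"
```

```text
t19.7 now [ 0.5716 -0.0308  0.2654] yaw89.53 ft [ 0.1 -0.2 -2.6] gap47.3 | units [0.003 0.011 0.036] turn 0.006
```

jog_arm(
  motion=[
    [0,0,0,0.02,0],
    [0,0,0,0.04,0],
    [0,0,0,0.05,0],
    [0,0,0,0.06,0],
    [0,0,0,0.06,0],
    [0,0,0,0.06,0],
    [0,0,0,0.06,0],
    [0,0,0,0.06,0],
    [0,0,0,0.06,0],
    [0,0,0,0.06,0],
  ],
  force=25,
)

```text
t: 20.55
tcp_pos: [0.5717, -0.0308, 0.2635]
eef_rot: [2.231, 2.212, 0.0]
ft_force: [-1.0, 0.2, -3.0]
finger_gap: 0.505
finger_force: 25.0
```

jog_arm(
  motion=[
    [0,0,0,0,0],
    [0,0,0,0,0],
    [0,0,0,0,0],
    [0,0,0,0,0],
    [0,0,0,0,0],
    [0,0,0,0,0],
    [0,0,0,0,0],
    [0,0,0,0,0],
    [0,0,0,-0.02,0],
    [0,0,0,-0.04,0],
  ],
  force=60,
)

```text
t: 21.38
tcp_pos: [0.5717, -0.0308, 0.2651]
eef_rot: [-2.23, -2.212, 0.0]
ft_force: [-0.8, -0.2, -1.7]
finger_gap: 0.367
finger_force: 59.9
```

```bash
python3 -c "
from h import *
to(.5720,-.0307,.264,89.5)"
```

```text
t21.4 now [ 0.5717 -0.0308  0.2651] yaw89.53 ft [-0.8 -0.2 -1.7] gap34.5 | units [0.003 0.008 0.026] turn 0.006
```

jog_arm(
  motion=[
    [0,0,0,-0.1,0],
    [0,0,0,-0.3,0],
    [0,0,0,-0.6,0],
    [0,0,0,-1.0,0],
    [0,0,0,-1.4,0],
    [0,0,0,-1.8,0],
    [0,0,0,-2.2,0],
    [0,0,0,-2.45,0],
    [0,0,0,-2.6,0],
    [0,0,0,-2.6,0],
  ],
  force=60,
)

```text
t: 22.22
tcp_pos: [0.5724, -0.0309, 0.3715]
eef_rot: [2.228, 2.21, 0.004]
ft_force: [0.1, 0.5, -1.4]
finger_gap: 0.367
finger_force: 59.9
```

```bash
python3 -c "
from h import *
cells()
to(.4076,.2428,.369,100.6)"
```

```text
top 66 [0.4569 0.3155 0.0748] [0.4575 0.316  0.076 ]
top 73 [0.4082 0.2416 0.0748] [0.4071 0.2418 0.076 ]
top 73 [0.3961 0.3046 0.0756] [0.395  0.3044 0.076 ]
((461.4386901855469, 286.599609375), (198.98077392578125, 334.3262023925781), 8.065122604370117)
scene 126 [0.4095 0.2435 0.0745] [0.4098 0.2442 0.076 ]
scene 135 [0.3974 0.3067 0.0751] [0.3984 0.307  0.076 ]
scene 135 [0.4609 0.3173 0.0745] [0.4608 0.3184 0.076 ]
((443.53106689453125, 262.3285217285156), (168.00830078125, 338.22967529296875), 23.698291778564453)
t22.3 now [ 0.5715 -0.0308  0.3688] yaw89.53 ft [ 0.   0.6 -2. ] gap34.4 | units [ 6.806e+00 -4.154e+00 -2.000e-03] turn -2.214
```

jog_arm(
  motion=[
    [0,0.2,-0.12,0,-0.1],
    [0,0.7,-0.43,0,-0.3],
    [0,1.5,-0.92,0,-0.7],
    [0,2.3,-1.4,0,-1.0],
    [0,3.1,-1.9,0,-1.3],
    [0,3.9,-2.38,0,-1.6],
    [0,4.7,-2.87,0,-1.9],
    [0,5.5,-3.36,0,-2.1],
    [0,6.1,-3.72,0,-2.2],
    [0,6.5,-3.97,0,-2.2],
  ],
)

```text
t: 23.15
tcp_pos: [0.4122, 0.2327, 0.3679]
eef_rot: [-2.003, -2.418, 0.002]
ft_force: [0.9, -0.1, -1.2]
finger_gap: 0.364
finger_force: 59.9
```

jog_arm(
  motion=[
    [0,0.2,-0.12,0,0],
    [0,0.28,-0.17,0.1,0],
    [0,0.3,-0.18,0.3,0],
    [0,0.3,-0.18,0.5,0],
    [0,0.3,-0.18,0.7,0],
    [0,0.3,-0.18,0.8,0],
    [0,0.3,-0.18,0.8,0],
    [0,0.3,-0.18,0.8,0],
    [0,0.3,-0.18,0.8,0],
    [0,0.3,-0.18,0.8,0],
  ],
)

```text
t: 23.98
tcp_pos: [0.4062, 0.2408, 0.3375]
eef_rot: [2.008, 2.415, 0.001]
ft_force: [-0.1, 0.5, -0.7]
finger_gap: 0.369
finger_force: 59.9
```

```bash
python3 -c "
from h import *
d=grab('wrist','w7.png');wcells(d)
to(.4076,.2428,.260,100.6)"
```

```text
wcell 985 [319. 156.] [395.2 304.8] [[395.1, 304.9], [30.7, 30.9]] 0.0745
wcell 995 [389. 156.] [457.1 316.3] [[457.1, 316.4], [30.8, 30.9]] 0.0745
wcell 436 [319. 217.] [406.3 244.7] [[405.2, 249.5], [16.2, 31.9]] 0.0745
t24.0 now [0.4062 0.2409 0.3376] yaw100.51 ft [ 0.  -0.1 -1.9] gap34.4 | units [0.04  0.042 1.94 ] turn -0.017
```

jog_arm(
  motion=[
    [0,0.05,0.02,0.1,0],
    [0,0.05,0.02,0.3,0],
    [0,0.05,0.02,0.6,0],
    [0,0.05,0.02,0.9,0],
    [0,0.05,0.02,1.2,0],
    [0,0.05,0.02,1.5,0],
    [0,0.05,0.02,1.7,0],
    [0,0.05,0.02,1.85,0],
    [0,0.05,0.02,1.93,0],
    [0,0.05,0.02,1.93,0],
  ],
  force=60,
)

```text
t: 24.87
tcp_pos: [0.4059, 0.243, 0.2591]
eef_rot: [-2.008, -2.415, 0.002]
ft_force: [0.1, -0.3, -1.5]
finger_gap: 0.367
finger_force: 59.9
```

jog_arm(
  motion=[
    [0,0,0,0,0],
    [0,0,0,0,0],
    [0,0,0,0,0],
    [0,0,0,0,0],
    [0,0,0,0,0],
    [0,0,0,0,0],
    [0,0,0,0,0],
    [0,0,0,0,0],
    [0,0,0,0,0],
    [0,0,0,0,0],
  ],
  force=25,
)

```text
t: 25.7
tcp_pos: [0.4062, 0.2431, 0.2599]
eef_rot: [2.008, 2.416, 0.0]
ft_force: [0.8, 0.5, -3.6]
finger_gap: 0.503
finger_force: 25.0
```

```bash
python3 -c "
from h import *
to(.4076,.2428,.260,100.6)"
```

```text
t25.7 now [0.4062 0.2431 0.2599] yaw100.53 ft [ 0.8  0.5 -3.6] gap47.3 | units [-0.013  0.033 -0.003] turn -0.014
```

jog_arm(
  motion=[
    [0,0,0,-0.1,0],
    [0,0,0,-0.3,0],
    [0,0,0,-0.6,0],
    [0,0,0,-1.0,0],
    [0,0,0,-1.4,0],
    [0,0,0,-1.8,0],
    [0,0,0,-2.2,0],
    [0,0,0,-2.5,0],
    [0,0,0,-2.65,0],
    [0,0,0,-2.7,0],
  ],
  force=25,
)

```text
t: 26.53
tcp_pos: [0.4067, 0.2433, 0.3696]
eef_rot: [2.007, 2.415, 0.004]
ft_force: [0.9, -0.3, -3.5]
finger_gap: 0.504
finger_force: 25.0
```

```bash
python3 -c "
from h import *
to(.5723,.0192,.366,89.5)"
```

```text
t26.5 now [0.4067 0.2433 0.3696] yaw100.53 ft [ 0.9 -0.3 -3.5] gap47.4 | units [-6.264  3.046  0.096] turn 2.206
```

jog_arm(
  motion=[
    [0,-0.2,0.1,0,0.1],
    [0,-0.6,0.3,0,0.3],
    [0,-1.3,0.63,0,0.6],
    [0,-2.1,1.02,0,1.0],
    [0,-2.9,1.41,0,1.3],
    [0,-3.7,1.8,0,1.6],
    [0,-4.5,2.19,0,1.9],
    [0,-5.2,2.53,0,2.1],
    [0,-5.7,2.77,0,2.2],
    [0,-6.0,2.92,0,2.2],
  ],
  force=25,
)

```text
t: 27.37
tcp_pos: [0.5658, 0.0253, 0.3659]
eef_rot: [-2.233, -2.207, 0.004]
ft_force: [0.0, -0.3, -3.6]
finger_gap: 0.502
finger_force: 25.0
```

jog_arm(
  motion=[
    [0,-0.15,0.09,0.0,0],
    [0,-0.22,0.14,0.1,0],
    [0,-0.24,0.18,0.4,0],
    [0,-0.24,0.18,0.7,0],
    [0,-0.24,0.18,1.1,0],
    [0,-0.24,0.18,1.4,0],
    [0,-0.24,0.18,1.6,0],
    [0,-0.24,0.18,1.7,0],
    [0,-0.24,0.18,1.7,0],
    [0,-0.24,0.18,1.7,0],
  ],
)

```text
t: 28.2
tcp_pos: [0.5721, 0.0191, 0.3]
eef_rot: [2.23, 2.213, 0.0]
ft_force: [0.3, -0.7, -2.9]
finger_gap: 0.501
finger_force: 25.0
```

```bash
python3 -c "
from h import *
to(.5725,.0192,.2632,89.5)"
```

```text
t28.2 now [0.5721 0.0191 0.3   ] yaw89.56 ft [ 0.3 -0.7 -2.9] gap47.1 | units [0.003 0.01  0.92 ] turn 0.011
```

jog_arm(
  motion=[
    [0,0,0,0.1,0],
    [0,0,0.01,0.2,0],
    [0,0,0.01,0.32,0],
    [0,0,0.01,0.44,0],
    [0,0,0.01,0.56,0],
    [0,0,0.01,0.68,0],
    [0,0,0.01,0.78,0],
    [0,0,0.01,0.86,0],
    [0,0,0.01,0.91,0],
    [0,0,0.01,0.92,0],
  ],
  force=25,
)

```text
t: 29.03
tcp_pos: [0.5722, 0.0187, 0.2625]
eef_rot: [-2.23, -2.212, 0.001]
ft_force: [-0.6, 1.0, -3.6]
finger_gap: 0.502
finger_force: 25.0
```

```bash
python3 -c "
from h import *
to(.5725,.0192,.2632,89.5)"
```

```text
t29.0 now [0.5722 0.0187 0.2625] yaw89.53 ft [-0.6  1.  -3.6] gap47.2 | units [ 0.012  0.006 -0.018] turn 0.006
```

jog_arm(
  motion=[
    [0,0,0,0,0],
    [0,0,0,0,0],
    [0,0,0,0,0],
    [0,0,0,0,0],
    [0,0,0,0,0],
    [0,0,0,0,0],
    [0,0,0,0,0],
    [0,0,0,0,0],
    [0,0,0,-0.02,0],
    [0,0,0,-0.04,0],
  ],
  force=60,
)

```text
t: 29.87
tcp_pos: [0.5724, 0.0188, 0.2646]
eef_rot: [-2.23, -2.212, 0.0]
ft_force: [0.4, -0.3, -1.2]
finger_gap: 0.366
finger_force: 60.0
```

jog_arm(
  motion=[
    [0,0,0,-0.1,0],
    [0,0,0,-0.3,0],
    [0,0,0,-0.6,0],
    [0,0,0,-1.0,0],
    [0,0,0,-1.4,0],
    [0,0,0,-1.8,0],
    [0,0,0,-2.2,0],
    [0,0,0,-2.45,0],
    [0,0,0,-2.6,0],
    [0,0,0,-2.6,0],
  ],
  force=60,
)

```text
t: 30.7
tcp_pos: [0.5731, 0.0187, 0.3711]
eef_rot: [2.228, 2.21, 0.004]
ft_force: [-0.2, -0.2, -1.2]
finger_gap: 0.366
finger_force: 60.0
```

```bash
python3 -c "
from h import *
cells()
to(.4572,.3162,.369,100.6)
d=grab('wrist','w8.png');np.save('w8.npy',d,allow_pickle=True)"
```

```text
top 70 [0.4574 0.316  0.076 ] [0.4574 0.3157 0.076 ]
top 74 [0.3958 0.305  0.0747] [0.3949 0.3047 0.076 ]
((436.76800537109375, 273.69866943359375), (163.6349639892578, 342.0893249511719), 24.027603149414062)
scene 138 [0.3978 0.3073 0.075 ] [0.3985 0.3073 0.076 ]
scene 134 [0.4604 0.3171 0.0747] [0.461  0.3183 0.076 ]
((443.1886291503906, 263.38812255859375), (167.52272033691406, 337.20819091796875), 23.714365005493164)
t30.8 now [0.5722 0.0188 0.3684] yaw89.53 ft [-0.3 -0.  -1.6] gap34.3 | units [ 7.411 -2.937 -0.014] turn -2.215
```

View pics/w8.png

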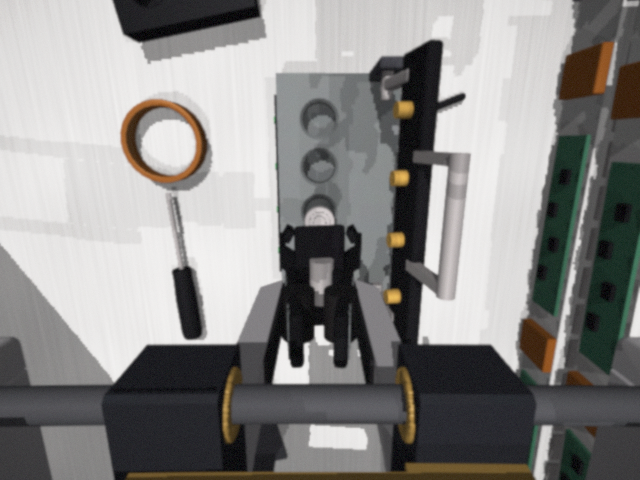

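Cell stands in the next well at (320,218). On to the third cell.

jog_arm(
  motion=[
    [0,0.2,-0.08,0,-0.1],
    [0,0.7,-0.28,0,-0.3],
    [0,1.5,-0.59,0,-0.7],
    [0,2.4,-0.95,0,-1.0],
    [0,3.3,-1.31,0,-1.3],
    [0,4.2,-1.66,0,-1.6],
    [0,5.1,-2.02,0,-1.9],
    [0,6.0,-2.38,0,-2.1],
    [0,6.7,-2.65,0,-2.2],
    [0,7.1,-2.81,0,-2.2],
  ],
)

```text
t: 31.68
tcp_pos: [0.4598, 0.3069, 0.3676]
eef_rot: [-2.002, -2.418, 0.002]
ft_force: [0.1, 0.4, -1.8]
finger_gap: 0.364
finger_force: 60.0
```

jog_arm(
  motion=[
    [0,0.2,-0.06,0,0],
    [0,0.28,-0.08,0.1,0],
    [0,0.3,-0.08,0.3,0],
    [0,0.3,-0.08,0.5,0],
    [0,0.3,-0.08,0.7,0],
    [0,0.3,-0.08,0.8,0],
    [0,0.3,-0.08,0.8,0],
    [0,0.3,-0.08,0.8,0],
    [0,0.3,-0.08,0.8,0],
    [0,0.3,-0.08,0.8,0],
  ],
)

```text
t: 32.52
tcp_pos: [0.4574, 0.3148, 0.3372]
eef_rot: [2.009, 2.415, 0.002]
ft_force: [0.9, 0.1, -1.7]
finger_gap: 0.367
finger_force: 60.0
```

```bash
python3 -c "
from h import *
d=grab('wrist','w9.png');wcells(d)
to(.4572,.3164,.260,100.6)"
```

```text
wcell 875 [252. 214.] [394.2 314.5] [[394.1, 314.5], [30.7, 31.1]] 0.0746
wcell 758 [319. 212.] [456.  326.2] [[455.7, 327.8], [26.4, 32.0]] 0.0745
t32.6 now [0.4574 0.3149 0.3373] yaw100.51 ft [-0.   0.6 -2.1] gap34.6 | units [3.700e-02 1.000e-03 1.932e+00] turn -0.017
```

The carrier was shifted about 10 mm in +y. Re-aim, then recheck.

jog_arm(
  motion=[
    [0,0.1,0.0,0,0],
    [0,0.2,0.01,0,0],
    [0,0.27,0.02,0,0],
    [0,0.28,0.02,0,0],
    [0,0.28,0.02,0,0],
    [0,0.28,0.02,0,0],
    [0,0.28,0.02,0,0],
    [0,0.28,0.02,0,0],
    [0,0.28,0.02,0,0],
    [0,0.28,0.02,0,0],
  ],
)

```text
t: 33.4
tcp_pos: [0.4558, 0.326, 0.3366]
eef_rot: [2.008, 2.416, -0.0]
ft_force: [-0.7, -0.3, -1.7]
finger_gap: 0.366
finger_force: 60.0
```

```bash
python3 -c "
from h import *
d=grab('wrist','w10.png');wcells(d)
d=grab('scene');P=cloud(d);wcells(d,.068,.09)
to(.4561,.326,.260,100.6)"
```

```text
wcell 860 [252. 226.] [394.  314.7] [[394.0, 314.6], [30.9, 31.1]] 0.0745
wcell 389 [319. 218.] [455.8 328.5] [[454.5, 333.5], [14.7, 32.3]] 0.0744
wcell 527 [50. 24.] [  920.4 -1552.5] [[930.2, -1547.0], [54.3, 406.4]] 0.0789
wcell 582 [169. 136.] [ 723.7 -718.8] [[-2311.4, -4132.2], [1326.9, 9393.6]] 0.0806
t33.5 now [0.4558 0.326  0.3366] yaw100.52 ft [ 0.8  0.4 -0.6] gap34.2 | units [-0.002  0.008  1.916] turn -0.016
```

jog_arm(
  motion=[
    [0,0,0,0.1,0],
    [0,0,0,0.3,0],
    [0,0,0,0.6,0],
    [0,0,0,0.9,0],
    [0,0,0,1.2,0],
    [0,0,0,1.5,0],
    [0,0,0,1.7,0],
    [0,0,0,1.85,0],
    [0,0,0,1.92,0],
    [0,0,0,1.92,0],
  ],
  force=60,
)

```text
t: 34.33
tcp_pos: [0.4555, 0.3259, 0.2589]
eef_rot: [-2.008, -2.415, 0.002]
ft_force: [0.1, 0.3, -1.8]
finger_gap: 0.367
finger_force: 60.0
```

jog_arm(
  motion=[
    [0,0,0,0,0],
    [0,0,0,0,0],
    [0,0,0,0,0],
    [0,0,0,0,0],
    [0,0,0,0,0],
    [0,0,0,0,0],
    [0,0,0,0,0],
    [0,0,0,0,0],
    [0,0,0,0,0],
    [0,0,0,0,0],
  ],
  force=25,
)

```text
t: 35.17
tcp_pos: [0.4558, 0.3261, 0.2598]
eef_rot: [-2.008, -2.416, 0.0]
ft_force: [-0.1, 0.3, -2.7]
finger_gap: 0.499
finger_force: 25.0
```

```bash
python3 -c "
from h import *
to(.4561,.326,.260,100.6)"
```

```text
t35.2 now [0.4558 0.3261 0.2598] yaw100.53 ft [-0.1  0.3 -2.7] gap46.9 | units [-0.003  0.008 -0.004] turn -0.014
```

jog_arm(
  motion=[
    [0,0,0,-0.1,0],
    [0,0,0,-0.3,0],
    [0,0,0,-0.6,0],
    [0,0,0,-1.0,0],
    [0,0,0,-1.4,0],
    [0,0,0,-1.8,0],
    [0,0,0,-2.2,0],
    [0,0,0,-2.5,0],
    [0,0,0,-2.65,0],
    [0,0,0,-2.7,0],
  ],
  force=25,
)

```text
t: 36.0
tcp_pos: [0.4563, 0.3263, 0.3702]
eef_rot: [2.007, 2.415, 0.005]
ft_force: [-0.5, -1.0, -3.1]
finger_gap: 0.501
finger_force: 25.0
```

```bash
python3 -c "
from h import *
to(.5729,.0690,.366,89.5)"
```

```text
t36.0 now [0.4563 0.3263 0.3702] yaw100.53 ft [-0.5 -1.  -3.1] gap47.0 | units [-6.858  1.69   0.103] turn 2.206
```

jog_arm(
  motion=[
    [0,-0.2,0.05,0,0.1],
    [0,-0.7,0.17,0,0.3],
    [0,-1.4,0.35,0,0.6],
    [0,-2.2,0.54,0,1.0],
    [0,-3.0,0.74,0,1.3],
    [0,-3.9,0.96,0,1.6],
    [0,-4.8,1.18,0,1.9],
    [0,-5.6,1.38,0,2.1],
    [0,-6.2,1.53,0,2.2],
    [0,-6.6,1.63,0,2.2],
  ],
  force=25,
)

```text
t: 36.83
tcp_pos: [0.5685, 0.0749, 0.3661]
eef_rot: [-2.234, -2.208, 0.005]
ft_force: [-0.6, -0.7, -2.7]
finger_gap: 0.499
finger_force: 25.0
```

jog_arm(
  motion=[
    [0,-0.15,0.06,0.0,0],
    [0,-0.23,0.08,0.1,0],
    [0,-0.25,0.11,0.4,0],
    [0,-0.25,0.11,0.7,0],
    [0,-0.25,0.11,1.1,0],
    [0,-0.25,0.11,1.4,0],
    [0,-0.25,0.11,1.6,0],
    [0,-0.25,0.11,1.7,0],
    [0,-0.25,0.11,1.7,0],
    [0,-0.25,0.11,1.7,0],
  ],
)

```text
t: 37.67
tcp_pos: [0.5725, 0.0687, 0.3]
eef_rot: [2.23, 2.213, 0.0]
ft_force: [-0.3, -0.0, -2.2]
finger_gap: 0.499
finger_force: 25.0
```

```bash
python3 -c "
from h import *
to(.5729,.0690,.2632,89.5)"
```

```text
t37.7 now [0.5725 0.0687 0.3   ] yaw89.56 ft [-0.3 -0.  -2.2] gap46.9 | units [0.007 0.01  0.919] turn 0.012
```

jog_arm(
  motion=[
    [0,0.01,0,0.1,0],
    [0,0.01,0.01,0.2,0],
    [0,0.01,0.01,0.32,0],
    [0,0.01,0.01,0.44,0],
    [0,0.01,0.01,0.56,0],
    [0,0.01,0.01,0.68,0],
    [0,0.01,0.01,0.78,0],
    [0,0.01,0.01,0.86,0],
    [0,0.01,0.01,0.91,0],
    [0,0.01,0.01,0.92,0],
  ],
  force=25,
)

```text
t: 38.5
tcp_pos: [0.5726, 0.0687, 0.2623]
eef_rot: [-2.23, -2.212, 0.001]
ft_force: [-0.4, 0.6, -3.0]
finger_gap: 0.501
finger_force: 25.0
```

```bash
python3 -c "
from h import *
to(.5729,.0690,.2632,89.5)"
```

```text
t38.5 now [0.5726 0.0687 0.2623] yaw89.52 ft [-0.4  0.6 -3. ] gap47.1 | units [ 0.007  0.007 -0.021] turn 0.005
```

jog_arm(
  motion=[
    [0,0,0,0,0],
    [0,0,0,0,0],
    [0,0,0,0,0],
    [0,0,0,0,0],
    [0,0,0,0,0],
    [0,0,0,0,0],
    [0,0,0,0,0],
    [0,0,0,0,0],
    [0,0,0,-0.02,0],
    [0,0,0,-0.04,0],
  ],
  force=60,
)

```text
t: 39.33
tcp_pos: [0.5728, 0.0688, 0.2647]
eef_rot: [-2.23, -2.212, 0.0]
ft_force: [-0.1, -0.6, -2.6]
finger_gap: 0.365
finger_force: 60.0
```

jog_arm(
  motion=[
    [0,0,0,-0.1,0],
    [0,0,0,-0.3,0],
    [0,0,0,-0.6,0],
    [0,0,0,-1.0,0],
    [0,0,0,-1.4,0],
    [0,0,0,-1.8,0],
    [0,0,0,-2.2,0],
    [0,0,0,-2.45,0],
    [0,0,0,-2.6,0],
    [0,0,0,-2.6,0],
  ],
  force=60,
)

```text
t: 40.17
tcp_pos: [0.5735, 0.0688, 0.3711]
eef_rot: [2.229, 2.21, 0.004]
ft_force: [0.1, 0.6, -1.7]
finger_gap: 0.366
finger_force: 60.0
```

```bash
python3 -c "
from h import *
cells()
to(.3941,.3147,.369,100.6)
d=grab('wrist','w11.png');wcells(d,.076,.088)"
```

```text
top 72 [0.3935 0.3146 0.0751] [0.3934 0.3138 0.076 ]
((442.81195068359375, 266.9635009765625), (163.20114135742188, 342.8019714355469), 23.53975486755371)
scene 132 [0.3967 0.3151 0.0744] [0.3968 0.3157 0.076 ]
((441.6675109863281, 269.3858337402344), (166.43406677246094, 353.45648193359375), 23.5893611907959)
t40.3 now [0.5726 0.0688 0.3684] yaw89.53 ft [-0.1  0.1 -1.4] gap34.6 | units [ 6.111 -4.514 -0.013] turn -2.214
wcell 452 [621.  85.] [852.2 188.7] [[850.3, 190.9], [15.4, 57.2]] 0.0843
wcell 424 [595. 238.] [858.4  25.8] [[859.4, 37.0], [4.8, 172.5]] 0.0834
wcell 485 [320. 216.] [574.   67.7] [[573.8, 71.9], [20.4, 33.2]] 0.0786
```

jog_arm(
  motion=[
    [0,0.2,-0.15,0,-0.1],
    [0,0.6,-0.44,0,-0.3],
    [0,1.2,-0.89,0,-0.7],
    [0,1.9,-1.4,0,-1.0],
    [0,2.6,-1.92,0,-1.3],
    [0,3.4,-2.51,0,-1.6],
    [0,4.2,-3.1,0,-1.9],
    [0,5.0,-3.69,0,-2.1],
    [0,5.5,-4.06,0,-2.2],
    [0,5.8,-4.28,0,-2.2],
  ],
)

```text
t: 41.15
tcp_pos: [0.4003, 0.3045, 0.3677]
eef_rot: [-2.002, -2.419, 0.002]
ft_force: [-0.1, -0.1, -1.6]
finger_gap: 0.368
finger_force: 60.0
```

jog_arm(
  motion=[
    [0,0.2,-0.15,0,0],
    [0,0.31,-0.22,0.1,0],
    [0,0.33,-0.24,0.3,0],
    [0,0.33,-0.24,0.5,0],
    [0,0.33,-0.24,0.7,0],
    [0,0.33,-0.24,0.8,0],
    [0,0.33,-0.24,0.8,0],
    [0,0.33,-0.24,0.8,0],
    [0,0.33,-0.24,0.8,0],
    [0,0.33,-0.24,0.8,0],
  ],
)

```text
t: 41.98
tcp_pos: [0.3921, 0.3134, 0.3372]
eef_rot: [2.009, 2.415, 0.002]
ft_force: [-0.3, 0.3, -1.6]
finger_gap: 0.368
finger_force: 60.0
```

```bash
python3 -c "
from h import *
d=grab('wrist','w12.png');wcells(d)
to(.3941,.3147,.260,100.6)"
```

```text
wcell 419 [319. 218.] [392.9 316. ] [[391.8, 321.5], [15.5, 33.7]] 0.0744
t42.0 now [0.3921 0.3134 0.3372] yaw100.51 ft [ 0.2  0.7 -0.8] gap34.6 | units [0.021 0.054 1.93 ] turn -0.018
```

jog_arm(
  motion=[
    [0,0.01,0.02,0.1,0],
    [0,0.01,0.02,0.3,0],
    [0,0.01,0.02,0.6,0],
    [0,0.01,0.02,0.9,0],
    [0,0.01,0.02,1.2,0],
    [0,0.01,0.02,1.5,0],
    [0,0.01,0.02,1.7,0],
    [0,0.01,0.02,1.85,0],
    [0,0.01,0.02,1.93,0],
    [0,0.01,0.02,1.93,0],
  ],
  force=60,
)

```text
t: 42.87
tcp_pos: [0.392, 0.3137, 0.2584]
eef_rot: [-2.008, -2.415, 0.003]
ft_force: [0.3, 0.5, -1.4]
finger_gap: 0.366
finger_force: 60.0
```

jog_arm(
  motion=[
    [0,0,0,0,0],
    [0,0,0,0,0],
    [0,0,0,0,0],
    [0,0,0,0,0],
    [0,0,0,0,0],
    [0,0,0,0,0],
    [0,0,0,0,0],
    [0,0,0,0,0],
    [0,0,0,0,0],
    [0,0,0,0,0],
  ],
  force=25,
)

```text
t: 43.7
tcp_pos: [0.3924, 0.3139, 0.2594]
eef_rot: [-2.008, -2.416, 0.0]
ft_force: [1.3, 0.3, -2.7]
finger_gap: 0.505
finger_force: 25.0
```

```bash
python3 -c "
from h import *
to(.3941,.3147,.260,100.6)"
```

```text
t43.7 now [0.3924 0.3139 0.2594] yaw100.53 ft [ 1.3  0.3 -2.7] gap47.5 | units [ 0.011  0.046 -0.014] turn -0.014
```

jog_arm(
  motion=[
    [0,0,0,-0.1,0],
    [0,0,0,-0.3,0],
    [0,0,0,-0.6,0],
    [0,0,0,-1.0,0],
    [0,0,0,-1.4,0],
    [0,0,0,-1.8,0],
    [0,0,0,-2.2,0],
    [0,0,0,-2.5,0],
    [0,0,0,-2.65,0],
    [0,0,0,-2.7,0],
  ],
  force=25,
)

```text
t: 44.53
tcp_pos: [0.3929, 0.3142, 0.3692]
eef_rot: [2.007, 2.415, 0.004]
ft_force: [0.9, 0.9, -2.6]
finger_gap: 0.505
finger_force: 25.0
```

```bash
python3 -c "
from h import *
to(.5734,.1189,.366,89.5)"
```

```text
t44.5 now [0.3929 0.3142 0.3692] yaw100.53 ft [ 0.9  0.9 -2.6] gap47.5 | units [-5.626  3.545  0.086] turn 2.206
```

jog_arm(
  motion=[
    [0,-0.2,0.13,0,0.1],
    [0,-0.6,0.38,0,0.3],
    [0,-1.2,0.76,0,0.6],
    [0,-1.9,1.2,0,1.0],
    [0,-2.6,1.64,0,1.3],
    [0,-3.4,2.14,0,1.6],
    [0,-4.1,2.58,0,1.9],
    [0,-4.7,2.96,0,2.1],
    [0,-5.2,3.28,0,2.2],
    [0,-5.4,3.4,0,2.2],
  ],
  force=25,
)

```text
t: 45.37
tcp_pos: [0.5672, 0.1229, 0.3655]
eef_rot: [2.235, 2.208, -0.004]
ft_force: [-0.7, 0.1, -2.8]
finger_gap: 0.502
finger_force: 25.0
```

jog_arm(
  motion=[
    [0,-0.15,0.1,0.0,0],
    [0,-0.19,0.15,0.1,0],
    [0,-0.2,0.19,0.4,0],
    [0,-0.2,0.19,0.7,0],
    [0,-0.2,0.19,1.1,0],
    [0,-0.2,0.19,1.4,0],
    [0,-0.2,0.19,1.6,0],
    [0,-0.2,0.19,1.7,0],
    [0,-0.2,0.19,1.7,0],
    [0,-0.2,0.19,1.7,0],
  ],
)

```text
t: 46.2
tcp_pos: [0.5731, 0.1186, 0.2996]
eef_rot: [2.23, 2.213, 0.0]
ft_force: [0.2, 0.5, -2.5]
finger_gap: 0.503
finger_force: 25.0
```

```bash
python3 -c "
from h import *
to(.5734,.1189,.2632,89.5)"
```

```text
t46.2 now [0.5731 0.1186 0.2996] yaw89.55 ft [ 0.2  0.5 -2.5] gap47.3 | units [0.006 0.006 0.909] turn 0.011
```

jog_arm(
  motion=[
    [0,0.01,0,0.1,0],
    [0,0.01,0.01,0.2,0],
    [0,0.01,0.01,0.32,0],
    [0,0.01,0.01,0.44,0],
    [0,0.01,0.01,0.56,0],
    [0,0.01,0.01,0.68,0],
    [0,0.01,0.01,0.78,0],
    [0,0.01,0.01,0.86,0],
    [0,0.01,0.01,0.9,0],
    [0,0.01,0.01,0.91,0],
  ],
  force=25,
)

```text
t: 47.03
tcp_pos: [0.5746, 0.1192, 0.2682]
eef_rot: [2.229, 2.211, 0.006]
ft_force: [-5.7, 1.2, 17.8]
finger_gap: 0.501
finger_force: 25.0
```

```bash
python3 -c "
from h import *
to(.5734,.1189,.2632,89.5)"
```

```text
t47.0 now [0.5746 0.1192 0.2682] yaw89.54 ft [-5.7  1.2 17.8] gap47.1 | units [-0.009 -0.03   0.124] turn 0.008
```

Contact: 18 N at 5 mm above seat. Back off and look.

jog_arm(
  motion=[
    [0,0,0,-0.1,0],
    [0,0,0,-0.2,0],
    [0,0,0,-0.3,0],
    [0,0,0,-0.4,0],
    [0,0,0,-0.5,0],
    [0,0,0,-0.6,0],
    [0,0,0,-0.7,0],
    [0,0,0,-0.7,0],
    [0,0,0,-0.7,0],
    [0,0,0,-0.7,0],
  ],
  force=25,
)

```text
t: 47.87
tcp_pos: [0.5734, 0.1188, 0.2909]
eef_rot: [-2.23, -2.212, 0.0]
ft_force: [0.9, -0.1, -2.5]
finger_gap: 0.503
finger_force: 25.0
```

```bash
python3 - <<'E'
from h import *
to(.5734,.1189,.2632,89.5)
w=grab('wrist');s=grab('scene');np.save('w13.npy',w,allow_pickle=True);np.save('s13.npy',s,allow_pickle=True)
a=cv2.resize(w['image'][100:340,200:440],(400,400)); b=cv2.resize(s['image'][200:340,250:390],(400,400),interpolation=cv2.INTER_CUBIC)
cv2.imwrite('pics/c13.png',np.hstack([a,b]))
E
```

```text
t47.9 now [0.5734 0.1188 0.2909] yaw89.53 ft [ 0.9 -0.1 -2.5] gap47.3 | units [0.003 0.    0.691] turn 0.006
```

View pics/c13.png

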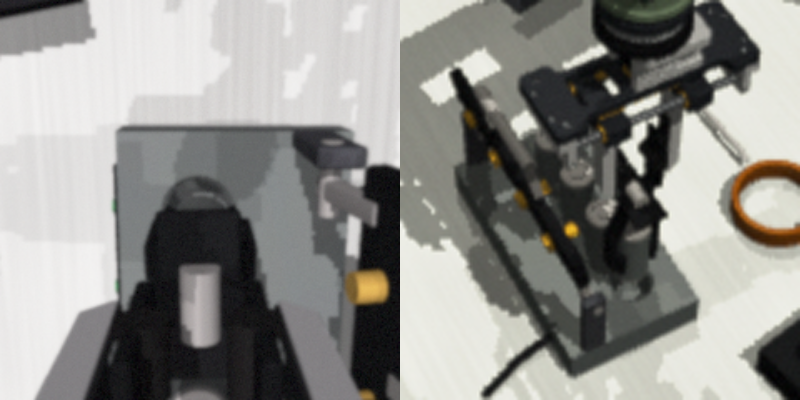

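```bash
python3 - <<'E'
from h import *
from scipy.optimize import least_squares
s=np.load('s13.npy',allow_pickle=True).item(); P=cloud(s)
hsv=cv2.cvtColor(s['image'],cv2.COLOR_BGR2HSV)
t=np.array([.5734,.1188])
m=(np.hypot(P[...,0]-t[0],P[...,1]-t[1])<.023)&(P[...,2]>.037)&(P[...,2]<.12)
for lo,hi in ((.037,.045),(.045,.053),(.053,.062),(.062,.075),(.075,.09),(.09,.11)):
    q=P[m&(P[...,2]>lo)&(P[...,2]<hi)]
    v=hsv[...,2][m&(P[...,2]>lo)&(P[...,2]<hi)]
    if len(q)>6:
        r=least_squares(lambda c:np.hypot(q[:,0]-c[0],q[:,1]-c[1])-.016,t,loss='soft_l1',f_scale=.001)
        print(lo,len(q),r.x.round(4),np.abs(r.fun).mean().round(4),np.median(v))
# same for seated cells tops
w=np.load('w13.npy',allow_pickle=True).item(); Q=cloud(w)
for y in (.069,.019,-.031):
    mm=(np.hypot(P[...,0]-.573,P[...,1]-y)<.024)&(P[...,2]>.04)&(P[...,2]<.095); q=P[mm]
    if len(q)>6:
        r=least_squares(lambda c:np.hypot(q[:,0]-c[0],q[:,1]-c[1])-.016,[.573,y],loss='soft_l1',f_scale=.001); print('seated',y,len(q),q[:,2].max().round(4),r.x.round(4))
E
```

```text
0.037 9 [0.5757 0.1145] 0.0045 84.0
0.053 8 [0.5749 0.1167] 0.0004 54.5
0.062 32 [0.576  0.1175] 0.0011 59.0
0.075 34 [0.5758 0.1186] 0.002 57.0
0.09 77 [0.5737 0.1195] 0.0022 40.0
seated 0.069 131 0.0848 [0.5724 0.073 ]
seated 0.019 185 0.0848 [0.5738 0.0169]
seated -0.031 102 0.0833 [ 0.5732 -0.0312]
```

The held cell sits about 2 mm toward +x of the tool; consistent with the force. Shift −2 mm and retry.

jog_arm(
  motion=[
    [0,0,-0.05,0,0],
    [0,0,-0.05,0.08,0],
    [0,0,-0.05,0.16,0],
    [0,0,-0.05,0.24,0],
    [0,0,-0.05,0.32,0],
    [0,0,-0.05,0.4,0],
    [0,0,-0.05,0.48,0],
    [0,0,-0.05,0.54,0],
    [0,0,-0.05,0.58,0],
    [0,0,-0.05,0.6,0],
  ],
  force=25,
)

```text
t: 48.8
tcp_pos: [0.5714, 0.1188, 0.2666]
eef_rot: [-2.23, -2.212, 0.001]
ft_force: [0.2, -0.2, -2.8]
finger_gap: 0.506
finger_force: 25.0
```

```bash
python3 -c "
from h import *
to(.5714,.1189,.2632,89.5)"
```

```text
t48.8 now [0.5714 0.1188 0.2666] yaw89.53 ft [ 0.2 -0.2 -2.8] gap47.6 | units [0.003 0.    0.086] turn 0.006
```

jog_arm(
  motion=[
    [0,0,0,0.02,0],
    [0,0,0,0.04,0],
    [0,0,0,0.06,0],
    [0,0,0,0.08,0],
    [0,0,0,0.09,0],
    [0,0,0,0.09,0],
    [0,0,0,0.09,0],
    [0,0,0,0.09,0],
    [0,0,0,0.09,0],
    [0,0,0,0.09,0],
  ],
  force=25,
)

```text
t: 49.63
tcp_pos: [0.5715, 0.1188, 0.2635]
eef_rot: [2.23, 2.212, 0.0]
ft_force: [0.1, 0.8, -3.2]
finger_gap: 0.501
finger_force: 25.0
```

```bash
python3 -c "
from h import *
to(.5714,.1189,.2632,89.5)"
```

```text
t49.6 now [0.5715 0.1188 0.2635] yaw89.53 ft [ 0.1  0.8 -3.2] gap47.1 | units [ 0.002 -0.003  0.008] turn 0.006
```

jog_arm(
  motion=[
    [0,0,0,0.01,0],
    [0,0,0,0.02,0],
    [0,0,0,0.03,0],
    [0,0,0,0.04,0],
    [0,0,0,0.05,0],
    [0,0,0,0.06,0],
    [0,0,0,0.07,0],
    [0,0,0,0.07,0],
    [0,0,0,0.07,0],
    [0,0,0,0.07,0],
  ],
  force=25,
)

```text
t: 50.47
tcp_pos: [0.5715, 0.1188, 0.2606]
eef_rot: [-2.231, -2.212, -0.0]
ft_force: [0.5, 0.6, -3.2]
finger_gap: 0.505
finger_force: 25.0
```

```bash
python3 -c "
from h import *
to(.5714,.1189,.2632,89.5)"
```

```text
t50.5 now [0.5715 0.1188 0.2606] yaw89.53 ft [ 0.5  0.6 -3.2] gap47.5 | units [ 0.003 -0.003 -0.064] turn 0.005
```

jog_arm(
  motion=[
    [0,0,0,0.01,0],
    [0,0,0,0.02,0],
    [0,0,0,0.03,0],
    [0,0,0,0.04,0],
    [0,0,0,0.05,0],
    [0,0,0,0.06,0],
    [0,0,0,0.07,0],
    [0,0,0,0.07,0],
    [0,0,0,0.07,0],
    [0,0,0,0.07,0],
  ],
  force=25,
)

```text
t: 51.3
tcp_pos: [0.5715, 0.1188, 0.2579]
eef_rot: [2.231, 2.212, 0.0]
ft_force: [0.3, 0.4, -1.7]
finger_gap: 0.503
finger_force: 25.0
```

```bash
python3 -c "
from h import *
to(.5714,.1189,.2632,89.5)"
```

```text
t51.3 now [0.5715 0.1188 0.2579] yaw89.53 ft [ 0.3  0.4 -1.7] gap47.3 | units [ 0.003 -0.003 -0.133] turn 0.006
```

jog_arm(
  motion=[
    [0,0,0,0.01,0],
    [0,0,0,0.02,0],
    [0,0,0,0.03,0],
    [0,0,0,0.04,0],
    [0,0,0,0.05,0],
    [0,0,0,0.05,0],
    [0,0,0,0.05,0],
    [0,0,0,0.05,0],
    [0,0,0,0.05,0],
    [0,0,0,0.05,0],
  ],
  force=25,
)

```text
t: 52.13
tcp_pos: [0.5716, 0.1188, 0.2559]
eef_rot: [2.23, 2.212, 0.0]
ft_force: [-0.3, -0.3, -3.0]
finger_gap: 0.502
finger_force: 25.0
```

```bash
python3 -c "
from h import *
to(.5714,.1189,.2632,89.5)
s=grab('scene');np.save('s14.npy',s,allow_pickle=True);P=cloud(s)
for y in (.119,.069,.019,-.031):
    mm=(np.hypot(P[...,0]-.573,P[...,1]-y)<.014)&(P[...,2]>.06)&(P[...,2]<.1); q=P[mm]; print(y,len(q),np.sort(q[:,2])[-15:].round(4))
"
```

```text
t52.1 now [0.5716 0.1188 0.2559] yaw89.53 ft [-0.3 -0.3 -3. ] gap47.2 | units [ 0.002 -0.004 -0.182] turn 0.006
0.119 35 [0.0898 0.0899 0.0901 0.0905 0.0907 0.0915 0.0916 0.0923 0.0925 0.0925
 0.0926 0.0926 0.0936 0.0939 0.0956]
0.069 37 [0.0791 0.0794 0.0795 0.0799 0.0801 0.0801 0.0804 0.0804 0.0805 0.0814
 0.0815 0.0822 0.0824 0.0827 0.0859]
0.019 32 [0.0766 0.0771 0.0771 0.0776 0.0782 0.0782 0.0784 0.0786 0.0798 0.08
 0.0806 0.0807 0.0808 0.0814 0.0843]
-0.031 0 []
```

```bash
python3 - <<'E'
from h import *
s=np.load('s14.npy',allow_pickle=True).item(); s0=np.load('s13.npy',allow_pickle=True).item()
w=grab('wrist')
c=lambda d:cv2.resize(d['image'][225:315,290:365],(390,468),interpolation=cv2.INTER_CUBIC)
cv2.imwrite('pics/c14.png',np.hstack([c(s0),c(s)]))
P=cloud(s); 
for v in range(262,312,2):
  r=[]
  for u in range(325,345,4):
    r.append('%.3f/%d'%(P[v,u,2],s['image'][v,u].mean()))
  print(v,*r)
E
```

```text
262 0.222/94 0.003/195 0.003/222 0.186/14 0.193/7
264 0.213/93 0.204/66 0.002/229 0.183/14 0.187/12
266 0.199/94 0.202/14 0.005/225 0.176/12 0.177/15
268 0.192/93 0.193/14 -0.001/151 0.157/12 0.170/21
270 0.183/75 0.183/12 0.130/25 0.148/8 0.160/56
272 0.180/75 0.177/28 0.140/104 0.148/12 0.155/85
274 0.171/76 0.147/52 0.143/148 0.142/13 -0.003/222
276 0.161/68 0.141/28 0.143/156 0.134/31 -0.000/232
278 0.076/41 0.143/12 0.144/109 0.134/43 -0.001/219
280 0.073/24 0.132/13 0.131/73 0.133/18 0.135/102
282 0.113/7 0.134/11 0.132/21 0.136/16 0.132/15
284 0.105/9 0.117/8 0.134/26 0.135/23 0.134/48
286 0.101/8 0.111/24 0.132/23 0.133/34 0.035/98
288 0.100/7 0.094/47 0.134/55 0.090/92 0.036/102
290 0.099/10 0.089/69 0.090/125 0.082/55 0.035/102
292 0.091/12 0.086/52 0.089/70 0.067/37 0.037/105
294 0.082/11 0.079/44 0.077/57 0.059/24 0.034/109
296 0.071/12 0.071/39 0.066/54 0.053/26 0.039/112
298 0.064/7 0.059/26 0.054/55 0.030/37 0.041/113
300 0.051/11 0.050/30 0.046/58 0.023/42 0.032/108
302 0.030/30 0.042/36 0.038/56 0.034/70 0.036/112
304 0.036/80 0.031/55 0.030/61 0.037/94 0.035/104
306 0.033/84 0.032/83 0.033/92 0.035/95 0.038/120
308 0.036/82 0.037/83 0.036/93 0.032/95 0.036/125
310 0.033/82 0.037/81 0.036/84 0.034/94 0.037/109
```

View pics/c14.png

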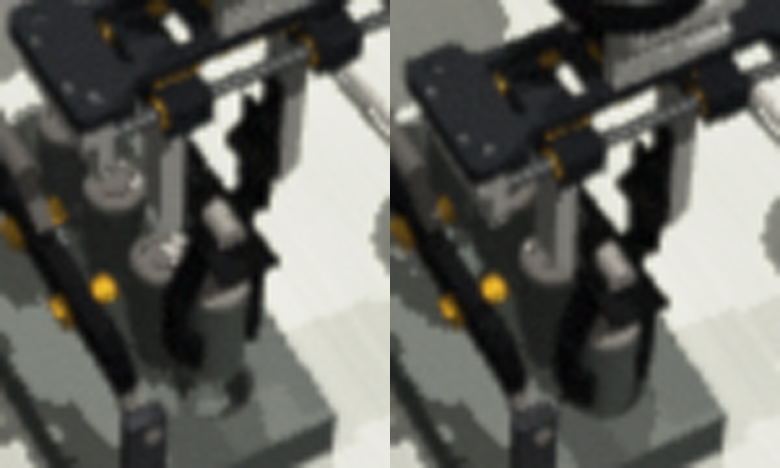

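The cell is inside the well but slid up in the jaws (top about 0.09, so its foot is ~10 mm above the floor). Lower as far as the jaws allow (jaw bottoms just above the tester top) and release there, guided by the well.

jog_arm(
  motion=[
    [0,0,0,0.02,0],
    [0,0,0,0.04,0],
    [0,0,0,0.06,0],
    [0,0,0,0.08,0],
    [0,0,0,0.1,0],
    [0,0,0,0.12,0],
    [0,0,0,0.13,0],
    [0,0,0,0.13,0],
    [0,0,0,0.13,0],
    [0,0,0,0.13,0],
  ],
  force=25,
)

```text
t: 53.07
tcp_pos: [0.5716, 0.1188, 0.2507]
eef_rot: [2.231, 2.212, 0.0]
ft_force: [0.6, -0.0, -1.7]
finger_gap: 0.499
finger_force: 25.0
```

```bash
python3 -c "
from h import *
to(.5714,.1189,.2632,89.5)
s=grab('scene');P=cloud(s)
for v in range(284,312,2): print(v,*['%.3f/%d'%(P[v,u,2],s['image'][v,u].mean()) for u in range(325,345,4)])
"
```

```text
t53.1 now [0.5716 0.1188 0.2507] yaw89.53 ft [ 0.6 -0.  -1.7] gap46.9 | units [ 0.003 -0.004 -0.312] turn 0.006
284 0.107/10 0.128/11 0.132/24 0.131/16 0.134/18
286 0.100/8 0.108/14 0.126/26 0.125/24 0.127/67
288 0.096/9 0.086/36 0.124/22 0.126/62 0.036/100
290 0.092/10 0.085/60 0.125/99 0.082/70 0.040/103
292 0.087/11 0.083/89 0.085/111 0.070/43 0.031/104
294 0.084/12 0.079/43 0.077/56 0.064/28 0.039/107
296 0.069/13 0.067/45 0.068/55 0.052/25 0.036/114
298 0.060/11 0.064/32 0.060/57 0.041/26 0.035/114
300 0.057/8 0.049/28 0.052/56 0.022/42 0.035/108
302 0.048/17 0.040/33 0.037/56 0.038/68 0.040/110
304 0.035/78 0.034/52 0.030/63 0.034/94 0.035/103
306 0.033/82 0.035/82 0.038/94 0.035/94 0.039/120
308 0.036/84 0.040/83 0.036/94 0.037/97 0.037/126
310 0.034/85 0.039/82 0.037/85 0.034/95 0.042/109
```

jog_arm(
  motion=[
    [0,0,0,0,0],
    [0,0,0,0,0],
    [0,0,0,0,0],
    [0,0,0,0,0],
    [0,0,0,0,0],
    [0,0,0,0,0],
    [0,0,0,0,0],
    [0,0,0,0,0],
    [0,0,0,0,0],
    [0,0,0,0,0],
  ],
  force=60,
)

```text
t: 53.95
tcp_pos: [0.5715, 0.1188, 0.2506]
eef_rot: [-2.231, -2.212, -0.0]
ft_force: [0.7, -0.0, -1.3]
finger_gap: 0.366
finger_force: 59.8
```

jog_arm(
  motion=[
    [0,0,0,-0.1,0],
    [0,0,0,-0.3,0],
    [0,0,0,-0.6,0],
    [0,0,0,-1.0,0],
    [0,0,0,-1.4,0],
    [0,0,0,-1.8,0],
    [0,0,0,-2.2,0],
    [0,0,0,-2.6,0],
    [0,0,0,-2.9,0],
    [0,0,0,-3.1,0],
  ],
  force=60,
)

```text
t: 54.78
tcp_pos: [0.5721, 0.1188, 0.3778]
eef_rot: [2.229, 2.21, 0.005]
ft_force: [0.4, -0.0, -1.5]
finger_gap: 0.37
finger_force: 59.8
```

jog_arm(
  motion=[
    [0,-0.2,0,0,0],
    [0,-0.6,0,0,0],
    [0,-1.1,-0.1,0,0],
    [0,-1.8,-0.2,0,0],
    [0,-2.5,-0.3,0,0],
    [0,-3.3,-0.4,0,0],
    [0,-4.1,-0.5,0,0],
    [0,-4.8,-0.6,0,0],
    [0,-5.4,-0.7,0,0],
    [0,-5.6,-0.7,0,0],
  ],
  force=25,
)

```text
t: 55.62
tcp_pos: [0.5404, -0.1085, 0.3736]
eef_rot: [-2.234, -2.207, 0.004]
ft_force: [-0.8, 0.0, -1.3]
finger_gap: 0.556
finger_force: 25.0
```

```bash
python3 - <<'E'
from h import *
to(.4597,-.3157,.40,103.1)
s=grab('scene');w=grab('top'); np.save('t15.npy',w,allow_pickle=True)
cv2.imwrite('pics/c15.png',np.hstack([cv2.resize(s['image'][200:340,250:390],(400,400),interpolation=cv2.INTER_CUBIC),cv2.resize(w['image'][190:290,260:360],(400,400),interpolation=cv2.INTER_CUBIC)]))
for n,d in (('s',s),('t',w)):
  P=cloud(d)
  for y in (.119,.069,.019,-.031):
    q=P[(np.hypot(P[...,0]-.573,P[...,1]-y)<.02)&(P[...,2]>.068)&(P[...,2]<.1)]; print(n,y,len(q),np.median(q,0).round(4))
E
```

```text
t55.6 now [ 0.5404 -0.1085  0.3736] yaw89.30 ft [-0.8  0.  -1.3] gap52.3 | units [-5.204 -1.956 -0.65 ] turn -2.759
s 0.119 132 [0.5757 0.1214 0.0784]
s 0.069 127 [0.5769 0.0714 0.079 ]
s 0.019 126 [0.5756 0.0213 0.079 ]
s -0.031 112 [ 0.5757 -0.0283  0.0793]
t 0.119 70 [0.5734 0.1171 0.0792]
t 0.069 74 [0.5735 0.0674 0.0799]
t 0.019 73 [0.5739 0.0176 0.0797]
t -0.031 6 [ 0.581  -0.0187  0.0828]
```

View pics/c15.png

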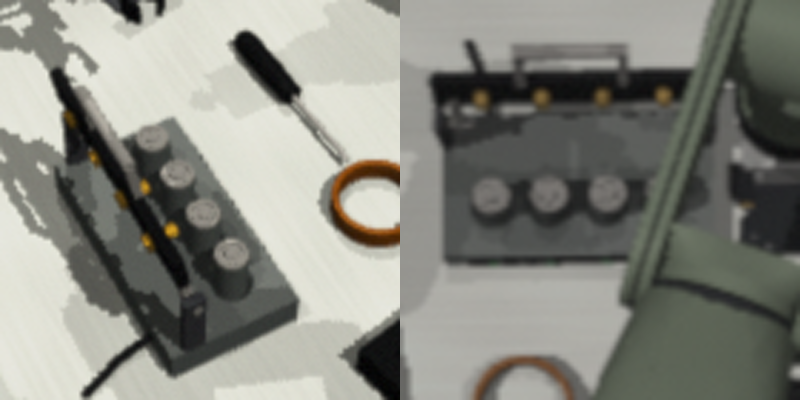

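All four cells stand in the wells at equal height (~0.079). Now return the tweezers.

jog_arm(
  motion=[
    [0,-0.3,-0.1,-0.1,-0.2],
    [0,-0.9,-0.33,-0.3,-0.5],
    [0,-1.6,-0.6,-0.5,-1.0],
    [0,-2.3,-0.86,-0.65,-1.4],
    [0,-3.0,-1.13,-0.65,-1.8],
    [0,-3.7,-1.39,-0.65,-2.2],
    [0,-4.3,-1.62,-0.65,-2.5],
    [0,-4.8,-1.8,-0.65,-2.7],
    [0,-5.1,-1.92,-0.65,-2.76],
    [0,-5.2,-1.95,-0.65,-2.76],
  ],
  force=25,
)

```text
t: 56.55
tcp_pos: [0.4617, -0.3129, 0.4001]
eef_rot: [-1.949, -2.463, -0.0]
ft_force: [0.2, 0.5, -1.3]
finger_gap: 0.551
finger_force: 25.0
```

jog_arm(
  motion=[
    [0,0,0,0,0],
    [0,0,0,0,0],
    [0,0,0,0,0],
    [0,0,0,0,0],
    [0,0,0,0,0],
    [0,0,0,0,0],
    [0,0,0,0,0],
    [0,0,0,0,0],
    [0,0,0,0,0],
    [0,0,0,0,0],
  ],
)

```text
t: 57.38
tcp_pos: [0.4619, -0.3123, 0.4006]
eef_rot: [-1.949, -2.464, -0.0]
ft_force: [-0.6, 0.3, -1.2]
finger_gap: 0.552
finger_force: 25.0
```

```bash
python3 - <<'E'
from h import *
to(.4594,-.3155,.2284,103.1)
d=grab('wrist'); np.save('w16.npy',d,allow_pickle=True);P=cloud(d); st=robot.state(); s=st['tcp_pos']; M=R.from_rotvec(st['eef_rot']).as_matrix()
q=(P-s)@M
for v in range(225,300,8):
    r=q[v,255:385]; r=r[(r[:,2]<.23)&(r[:,2]>.05)]
    if len(r): print(v,len(r),np.median(r,0).round(4),'y %.4f %.4f'%(r[:,1].min(),r[:,1].max()))
E
```

```text
t57.4 now [ 0.4619 -0.3123  0.4006] yaw103.33 ft [-0.6  0.3 -1.2] gap51.9 | units [-0.062 -0.08   4.306] turn 0.045
225 14 [0.0144 0.0089 0.2026] y -0.0121 0.0138
233 52 [2.840e-02 1.000e-04 1.208e-01] y -0.0144 0.0145
241 57 [0.0237 0.0003 0.1207] y -0.0200 0.0207
249 63 [0.019  0.0003 0.1207] y -0.0214 0.0221
257 62 [0.0142 0.0006 0.1206] y -0.0207 0.0222
265 62 [0.0094 0.0006 0.1203] y -0.0208 0.0225
273 81 [0.008  0.0003 0.1108] y -0.0209 0.0214
281 103 [0.0046 0.0003 0.1075] y -0.0300 0.0301
289 130 [0.0103 0.0006 0.0825] y -0.0309 0.0319
297 130 [0.0102 0.0006 0.0735] y -0.0294 0.0303
```

jog_arm(
  motion=[
    [0,-0.03,-0.04,0,0.04],
    [0,-0.07,-0.08,0,0.05],
    [0,-0.07,-0.08,0.2,0.05],
    [0,-0.07,-0.08,0.5,0.05],
    [0,-0.07,-0.08,0.8,0.05],
    [0,-0.07,-0.08,1.1,0.05],
    [0,-0.07,-0.08,1.3,0.05],
    [0,-0.07,-0.08,1.4,0.05],
    [0,-0.07,-0.08,1.4,0.05],
    [0,-0.07,-0.08,1.4,0.05],
  ],
  force=25,
)

```text
t: 58.27
tcp_pos: [0.4595, -0.3158, 0.3444]
eef_rot: [-1.954, -2.46, -0.0]
ft_force: [-0.4, 0.4, -1.6]
finger_gap: 0.549
finger_force: 25.0
```

```bash
python3 -c "
from h import *
to(.4595,-.3157,.226,103.1)"
```

```text
t58.3 now [ 0.4595 -0.3158  0.3444] yaw103.08 ft [-0.4  0.4 -1.6] gap51.6 | units [0.   0.   2.96] turn -0.004
```

jog_arm(
  motion=[
    [0,0,0,0.1,0],
    [0,0,0,0.3,0],
    [0,0,0,0.6,0],
    [0,0,0,0.9,0],
    [0,0,0,1.25,0],
    [0,0,0,1.6,0],
    [0,0,0,1.95,0],
    [0,0,0,2.3,0],
    [0,0,0,2.5,0],
    [0,0,0,2.6,0],
  ],
  force=25,
)

```text
t: 59.1
tcp_pos: [0.4586, -0.3149, 0.238]
eef_rot: [-1.951, -2.457, -0.001]
ft_force: [-0.7, 0.1, -1.8]
finger_gap: 0.55
finger_force: 25.0
```

jog_arm(
  motion=[
    [0,0,0,0.05,0],
    [0,0,0,0.1,0],
    [0,0,0,0.15,0],
    [0,0,0,0.2,0],
    [0,0,0,0.25,0],
    [0,0,0,0.3,0],
    [0,0,0,0.33,0],
    [0,0,0,0.35,0],
    [0,0,0,0.35,0],
    [0,0,0,0.35,0],
  ],
)

```text
t: 59.93
tcp_pos: [0.4595, -0.3158, 0.2267]
eef_rot: [1.954, 2.46, -0.0]
ft_force: [-0.4, 0.5, -1.0]
finger_gap: 0.555
finger_force: 25.0
```

```bash
python3 -c "
from h import *
to(.4595,-.3157,.226,103.1)"
```

```text
t59.9 now [ 0.4595 -0.3158  0.2267] yaw103.08 ft [-0.4  0.5 -1. ] gap52.2 | units [0.003 0.001 0.017] turn -0.005
```

jog_arm(
  motion=[
    [0,0,0,0.01,0],
    [0,0,0,0.02,0],
    [0,0,0,0.03,0],
    [0,0,0,0.04,0],
    [0,0,0,0.05,0],
    [0,0,0,0.06,0],
    [0,0,0,0.06,0],
    [0,0,0,0.06,0],
    [0,0,0,0.06,0],
    [0,0,0,0.06,0],
  ],
  force=25,
)

```text
t: 60.77
tcp_pos: [0.4597, -0.3158, 0.2261]
eef_rot: [1.953, 2.46, -0.0]
ft_force: [-3.2, 2.9, 8.9]
finger_gap: 0.55
finger_force: 25.0
```

```bash
python3 -c "
from h import *
to(.4595,-.3157,.226,103.1)"
```

```text
t60.8 now [ 0.4597 -0.3158  0.2261] yaw103.09 ft [-3.2  2.9  8.9] gap51.7 | units [ 0.003 -0.004  0.003] turn -0.002
```

Resting on the rails (9 N). Release and rise.

jog_arm(
  motion=[
    [55,0,0,-0.04,0],
    [58,0,0,-0.04,0],
    [64,0,0,-0.04,0],
    [70,0,0,-0.04,0],
    [76,0,0,-0.04,0],
    [82,0,0,-0.04,0],
    [88,0,0,-0.04,0],
    [92,0,0,-0.04,0],
    [92,0,0,-0.04,0],
    [92,0,0,-0.04,0],
  ],
  force=20,
)

```text
t: 61.6
tcp_pos: [0.4595, -0.3158, 0.2258]
eef_rot: [-1.954, -2.46, -0.0]
ft_force: [-1.7, 0.4, 0.2]
finger_gap: 0.978
finger_force: 0.0
```

jog_arm(
  motion=[
    [92,0,0,-0.1,0],
    [92,0,0,-0.3,0],
    [92,0,0,-0.7,0],
    [92,0,0,-1.2,0],
    [92,0,0,-1.8,0],
    [92,0,0,-2.4,0],
    [92,0,0,-3.0,0],
    [92,0,0,-3.5,0],
    [92,0,0,-3.9,0],
    [92,0,0,-4.0,0],
  ],
)

```text
t: 62.43
tcp_pos: [0.4604, -0.3166, 0.3907]
eef_rot: [1.949, 2.454, -0.001]
ft_force: [1.0, -0.2, -0.0]
finger_gap: 0.979
finger_force: 0.0
```

```bash
python3 - <<'E'
from h import *
d=grab('wrist'); P=cloud(d)
reg=(P[...,0]>.38)&(P[...,0]<.54)&(P[...,1]>-.40)&(P[...,1]<-.23)
for lo,hi in ((.09,.103),(.105,.125),(.145,.158),(.172,.2)):
    q=P[reg&(P[...,2]>lo)&(P[...,2]<hi)]
    if len(q)>8: print(lo,len(q),cv2.minAreaRect(q[:,:2].astype(np.float32)*1000),q[:,2].max())
to(.656,.0445,.42,89.5)
E
```

```text
0.09 2890 ((456.63299560546875, -316.72119140625), (79.88182067871094, 92.16871643066406), 12.938789367675781) 0.10281324292160232
0.105 1367 ((459.46722412109375, -315.9140625), (41.03635787963867, 63.129207611083984), 12.90121078491211) 0.12470601291870875
0.145 534 ((460.1613464355469, -315.92999267578125), (51.802879333496094, 24.44471549987793), 13.808144569396973) 0.15798415362578389
0.172 415 ((459.5742492675781, -315.5140686035156), (48.766597747802734, 23.3799991607666), 14.537033081054688) 0.17916650959822777
t62.5 now [ 0.4602 -0.3164  0.3896] yaw103.08 ft [-0.1  0.7  1. ] gap91.8 | units [ 7.677  6.812 -0.776] turn 2.716
```

jog_arm(
  motion=[
    [90,0.2,0.2,-0.1,0.1],
    [80,0.7,0.62,-0.3,0.3],
    [70,1.4,1.24,-0.5,0.6],
    [60,2.1,1.86,-0.7,0.9],
    [50,2.8,2.48,-0.78,1.2],
    [44,3.5,3.1,-0.78,1.5],
    [44,4.2,3.73,-0.78,1.8],
    [44,4.9,4.35,-0.78,2.1],
    [44,5.6,4.97,-0.78,2.4],
    [44,6.3,5.59,-0.78,2.7],
  ],
  force=20,
)

```text
t: 63.32
tcp_pos: [0.6204, -0.0179, 0.4156]
eef_rot: [-2.23, -2.211, 0.002]
ft_force: [1.3, -0.5, 0.9]
finger_gap: 0.465
finger_force: 0.0
```

jog_arm(
  motion=[
    [44,0.5,0.36,0,0],
    [44,0.9,0.65,0,0],
    [44,1.2,0.82,0,0],
    [44,1.35,0.88,0,0],
    [44,1.4,0.9,0,0],
    [44,1.4,0.9,0,0],
    [44,1.4,0.9,0,0],
    [44,1.4,0.9,0,0],
    [44,1.4,0.9,0,0],
    [44,1.4,0.9,0,0],
  ],
)

```text
t: 64.15
tcp_pos: [0.6565, 0.0352, 0.4174]
eef_rot: [2.231, 2.212, 0.0]
ft_force: [-0.0, 0.3, 0.6]
finger_gap: 0.468
finger_force: 0.0
```

```bash
python3 - <<'E'
from h import *
to(.656,.0445,.303,89.5)
d=grab('wrist'); P=cloud(d)
q=P[(P[...,2]>.215)&(P[...,2]<.24)&(P[...,0]>.6)&(P[...,0]<.72)&(P[...,1]>-.05)&(P[...,1]<.12)]
print(len(q),q.mean(0),q.max(0),q.min(0),cv2.minAreaRect(q[:,:2].astype(np.float32)*1000))
E
```

```text
t64.2 now [0.6565 0.0352 0.4174] yaw89.52 ft [-0.   0.3  0.6] gap44.0 | units [ 0.233 -0.015  2.86 ] turn 0.003
1886 [0.6559515  0.04595515 0.22909527] [0.66191154 0.08957093 0.23222443] [ 0.64959952 -0.00284483  0.21566559] ((656.077392578125, 43.36933898925781), (92.40299224853516, 11.811888694763184), 89.26485443115234)
```

Handle exactly as expected at (0.656, 0.044), z≈0.225. Descend and grip.

jog_arm(
  motion=[
    [44,0.1,0,0.1,0],
    [44,0.2,-0.01,0.4,0],
    [44,0.23,-0.01,0.8,0],
    [44,0.23,-0.01,1.3,0],
    [44,0.23,-0.01,1.8,0],
    [44,0.23,-0.01,2.3,0],
    [44,0.23,-0.01,2.6,0],
    [44,0.23,-0.01,2.8,0],
    [44,0.23,-0.01,2.86,0],
    [44,0.23,-0.01,2.86,0],
  ],
  force=20,
)

```text
t: 65.03
tcp_pos: [0.6562, 0.0454, 0.302]
eef_rot: [-2.229, -2.213, 0.001]
ft_force: [0.1, -0.3, -0.1]
finger_gap: 0.465
finger_force: 0.0
```

jog_arm(
  motion=[
    [0,0,0,0,0],
    [0,0,0,0,0],
    [0,0,0,0,0],
    [0,0,0,0,0],
    [0,0,0,0,0],
    [0,0,0,0,0],
    [0,0,0,0,0],
    [0,0,0,0,0],
    [0,0,0,0,0],
    [0,0,0,0,0],
  ],
  force=20,
)

```text
t: 65.87
tcp_pos: [0.6559, 0.0452, 0.3033]
eef_rot: [-2.229, -2.213, 0.001]
ft_force: [-3.8, -0.9, 5.5]
finger_gap: 0.118
finger_force: 20.0
```

```bash
python3 -c "
from h import *
to(.656,.0445,.303,89.5)
for a in np.linspace(1.75,0,21)[1:]:
  print('%.2f y%.2f z%.2f'%(a,(-np.cos(a)+np.cos(1.75))*3.25,-(np.sin(a)-np.sin(1.75))*3.25),end='; ')
"
```

```text
t65.9 now [0.6559 0.0452 0.3033] yaw89.58 ft [-3.8 -0.9  5.5] gap11.1 | units [-0.017  0.003  0.007] turn 0.016
1.66 y-0.28 z-0.04; 1.57 y-0.57 z-0.05; 1.49 y-0.85 z-0.04; 1.40 y-1.13 z-0.00; 1.31 y-1.41 z0.06; 1.23 y-1.68 z0.14; 1.14 y-1.94 z0.25; 1.05 y-2.20 z0.38; 0.96 y-2.44 z0.53; 0.88 y-2.66 z0.70; 0.79 y-2.87 z0.90; 0.70 y-3.07 z1.10; 0.61 y-3.24 z1.33; 0.53 y-3.39 z1.57; 0.44 y-3.52 z1.82; 0.35 y-3.63 z2.08; 0.26 y-3.72 z2.35; 0.18 y-3.78 z2.63; 0.09 y-3.82 z2.91; 0.00 y-3.83 z3.20;
```

jog_arm(
  motion=[
    [0,0,-0.28,-0.04,0],
    [0,0,-0.57,-0.05,0],
    [0,0,-0.85,-0.04,0],
    [0,0,-1.13,0,0],
    [0,0,-1.41,0.06,0],
    [0,0,-1.68,0.14,0],
    [0,0,-1.94,0.25,0],
    [0,0,-2.2,0.38,0],
    [0,0,-2.44,0.53,0],
    [0,0,-2.66,0.7,0],
  ],
  force=20,
)

```text
t: 66.7
tcp_pos: [0.5518, 0.0462, 0.2763]
eef_rot: [2.226, 2.209, 0.01]
ft_force: [1.6, 0.7, 3.8]
finger_gap: 0.119
finger_force: 20.0
```

jog_arm(
  motion=[
    [0,0,-0.21,0.2,0],
    [0,0,-0.41,0.4,0],
    [0,0,-0.58,0.63,0],
    [0,0,-0.73,0.87,0],
    [0,0,-0.86,1.12,0],
    [0,0,-0.97,1.38,0],
    [0,0,-1.06,1.65,0],
    [0,0,-1.12,1.93,0],
    [0,0,-1.12,1.93,0],
    [0,0,-1.12,1.93,0],
  ],
)

```text
t: 67.53
tcp_pos: [0.505, 0.0466, 0.1952]
eef_rot: [-2.229, -2.212, -0.0]
ft_force: [4.2, 3.2, -4.0]
finger_gap: 0.119
finger_force: 20.0
```

```bash
python3 -c "
from h import *
to(.5027,.0445,.1755,89.5)"
```

```text
t67.5 now [0.505  0.0466 0.1952] yaw89.56 ft [ 4.2  3.2 -4. ] gap11.2 | units [-0.052 -0.057  0.493] turn 0.012
```

jog_arm(
  motion=[
    [0,0,-0.02,0.1,0],
    [0,0,-0.03,0.2,0],
    [0,0,-0.04,0.3,0],
    [0,0,-0.05,0.38,0],
    [0,0,-0.05,0.44,0],
    [0,0,-0.05,0.5,0],
    [0,0,-0.05,0.53,0],
    [0,0,-0.05,0.56,0],
    [0,0,-0.05,0.56,0],
    [0,0,-0.05,0.56,0],
  ],
  force=20,
)

```text
t: 68.37
tcp_pos: [0.5027, 0.0465, 0.1746]
eef_rot: [-2.229, -2.212, 0.001]
ft_force: [0.7, 4.5, 0.0]
finger_gap: 0.12
finger_force: 20.0
```

```bash
python3 -c "
from h import *
to(.5027,.0445,.1755,89.5)"
```

```text
t68.4 now [0.5027 0.0465 0.1746] yaw89.58 ft [0.7 4.5 0. ] gap11.3 | units [-0.051 -0.001 -0.023] turn 0.015
```

jog_arm(
  motion=[
    [0,0,0,0.02,0],
    [0,0,0,0.04,0],
    [0,0,0,0.06,0],
    [0,0,0,0.08,0],
    [0,0,0,0.1,0],
    [0,0,0,0.1,0],
    [0,0,0,0.1,0],
    [0,0,0,0.1,0],
    [0,0,0,0.1,0],
    [0,0,0,0.1,0],
  ],
  force=20,
)

```text
t: 69.2
tcp_pos: [0.5027, 0.0465, 0.1708]
eef_rot: [-2.229, -2.213, 0.001]
ft_force: [-0.5, 5.0, 1.5]
finger_gap: 0.119
finger_force: 20.0
```

```bash
python3 -c "
from h import *
to(.5027,.0445,.1755,89.5)"
```

```text
t69.2 now [0.5027 0.0465 0.1708] yaw89.58 ft [-0.5  5.   1.5] gap11.2 | units [-0.05  -0.001 -0.118] turn 0.016
```

jog_arm(
  motion=[
    [12,0,0,0,0],
    [20,0,0,0,0],
    [30,0,0,0,0],
    [44,0,0,0,0],
    [44,0,0,0,0],
    [44,0,0,-0.3,0],
    [44,0,0,-0.9,0],
    [44,0,0,-1.7,0],
    [44,0,0,-2.4,0],
    [44,0,0,-2.6,0],
  ],
)

```text
t: 70.03
tcp_pos: [0.5055, 0.0459, 0.28]
eef_rot: [2.225, 2.208, 0.008]
ft_force: [1.0, 0.3, 1.0]
finger_gap: 0.469
finger_force: 0.0
```

jog_arm(
  motion=[
    [30,0,0,-0.3,0],
    [20,0,0,-0.6,0],
    [10,0,0,-0.8,0],
    [0,0,0,-0.8,0],
    [0,0,0,-0.8,0],
    [0,0,0,-0.8,0],
    [0,0,0,-0.8,0],
    [0,0,0,-0.8,0],
    [0,0,0,-0.8,0],
    [0,0,0,-0.8,0],
  ],
)

```text
t: 70.87
tcp_pos: [0.503, 0.0463, 0.3066]
eef_rot: [-2.229, -2.213, 0.001]
ft_force: [-0.3, -0.1, -1.1]
finger_gap: 0.006
finger_force: 0.0
```

```bash
python3 - <<'E'
from h import *
to(.5027,.0445,.20,89.5)
d=grab('wrist','w17.png'); P=cloud(d)
q=P[(P[...,2]>.085)&(P[...,2]<.12)&(P[...,0]>.495)&(P[...,0]<.511)&(P[...,1]>.0)&(P[...,1]<.12)]
print('handle',len(q),np.median(q,0),np.percentile(q[:,2],[5,95]))
for y in (.119,.069,.019):
  q=P[(np.hypot(P[...,0]-.573,P[...,1]-y)<.006)&(P[...,2]>.09)&(P[...,2]<.13)]; print(len(q),np.median(q,0))
q=P[(P[...,0]>.555)&(P[...,0]<.59)&(P[...,1]>.03)&(P[...,1]<.15)&(P[...,2]>.09)&(P[...,2]<.112)]
A=np.c_[q[:,0]-.633,q[:,1],np.ones(len(q))]; print('plane',np.linalg.lstsq(A,q[:,2],rcond=None)[0],len(q))
E
```

```text
t70.9 now [0.503  0.0463 0.3066] yaw89.58 ft [-0.3 -0.1 -1.1] gap0.6 | units [-0.046 -0.005  2.665] turn 0.016
handle 1460 [0.50276178 0.05481881 0.10308611] [0.09944708 0.10485989]
222 [0.5728824  0.1189821  0.11222475]
192 [0.57291615 0.06904993 0.11228548]
170 [0.57328038 0.01894394 0.1122343 ]
plane [-1.02442760e-02  5.09044435e-05  1.05890094e-01] 6900
```

Handle top ~0.103 (closed value), lid slope ≤0.01 rad; press the handle down with the closed fingertips to make sure.

jog_arm(
  motion=[
    [0,0,0,0.3,0],
    [0,0,0,0.8,0],
    [0,0,0,1.3,0],
    [0,0,0,1.8,0],
    [0,0,0,2.2,0],
    [0,0,0,2.45,0],
    [0,0,0,2.6,0],
    [0,0,0,2.66,0],
    [0,0,0,2.7,0],
    [0,0,0,2.73,0],
  ],
)

```text
t: 71.75
tcp_pos: [0.5022, 0.0465, 0.2]
eef_rot: [-2.227, -2.212, 0.004]
ft_force: [-11.8, 0.5, 20.8]
finger_gap: 0.005
finger_force: 10.3
```

```bash
python3 -c "
from h import *
to(.5027,.0445,.20,89.5)"
```

```text
t71.8 now [0.5022 0.0465 0.2   ] yaw89.60 ft [-11.8   0.5  20.8] gap0.5 | units [-0.049  0.012 -0.   ] turn 0.021
```

jog_arm(
  motion=[
    [0,0,0,-0.1,0],
    [0,0,0,-0.4,0],
    [0,0,0,-0.9,0],
    [0,0,0,-1.5,0],
    [0,0,0,-2.1,0],
    [0,0,0,-2.7,0],
    [0,0,0,-3.2,0],
    [0,0,0,-3.5,0],
    [0,0,0,-3.6,0],
    [0,0,0,-3.6,0],
  ],
)

```text
t: 72.58
tcp_pos: [0.5037, 0.0463, 0.343]
eef_rot: [2.228, 2.212, 0.003]
ft_force: [-0.5, 0.3, -0.7]
finger_gap: 0.005
finger_force: 0.0
```

jog_arm(
  motion=[
    [0,-0.2,-0.2,0,0],
    [0,-0.7,-0.5,0,0],
    [0,-1.4,-0.8,0,0],
    [0,-2.1,-1.0,0,0],
    [0,-2.7,-1.1,0,0],
    [0,-3.2,-1.1,0,0],
    [0,-3.4,-1.1,0,0],
    [0,-3.4,-1.1,0,0],
    [0,-3.4,-1.1,0,0],
    [0,-3.4,-1.1,0,0],
  ],
)

```text
t: 73.42
tcp_pos: [0.4579, -0.0885, 0.3411]
eef_rot: [-2.228, -2.213, 0.0]
ft_force: [-0.4, 0.1, -0.3]
finger_gap: 0.005
finger_force: 0.0
```

```bash
python3 - <<'E'
from h import *
d=grab('scene','fin.png'); P=cloud(d)
q=P[(P[...,2]>.085)&(P[...,2]<.12)&(P[...,0]>.495)&(P[...,0]<.511)&(P[...,1]>.0)&(P[...,1]<.09)]
print('handle',len(q),np.median(q,0),robot.state()['ft_force'])
E
```

```text
handle 136 [0.50562631 0.04617469 0.10200862] [0.08045072 0.07768193 0.05806802]
```

View pics/fin.png

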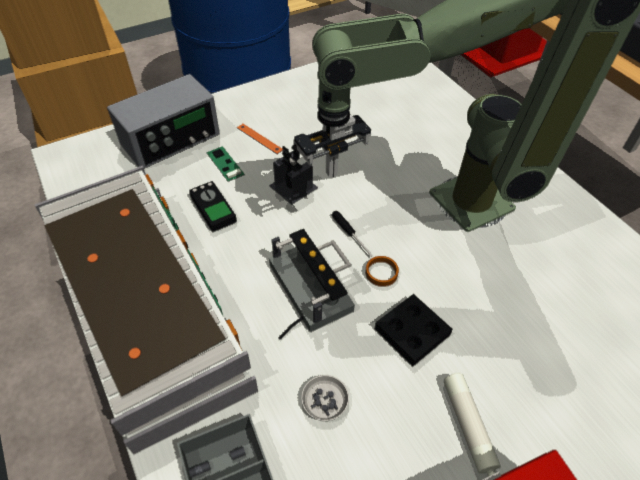

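The picture shows the lid closed over the wells (320,265), the carrier empty (413,328), the tweezers hanging in their stand (292,172), and everything else untouched. Handing in.

```bash
python3 -c "
from h import *
print(robot.sign_off())"
```

```text
the job is handed in; nothing more can be done
None
```

All four cells are in the tester's wells, the tweezers are back in their stand, the lid is closed, and the job was handed in at about 73 s; sign-off gave no verdict, and the last cell caught the rim of its well and slid up in the jaws, so I released it about 4 mm above the floor, after which it measured level with the others.

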